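# Clamp a forming mandrel in the folding-crank vise

### The job

Lift the forming mandrel out of its storage trough by its bare shank end, lay it in the two V-grooves of the stand and let go, then take it by the middle and lay it in the open vise, shank between the jaws and brass nose sticking out towards the robot. Only then swing the vise's folding crank handle up until its spring pin latches, and after that turn the wheel counter-clockwise (seen from above) with the handle until the jaws hold the mandrel tight. Let go of everything, and leave the tape roll, spectacles and side cutters where they are.

Things in the scene. Friction and masses are not known exactly. Their poses are not given: they have to be found in the camera images.
- mandrel_mid (a point): Middle, on the axis, of the loose round mandrel, 150 mm long, about 80 g. x runs along it towards the brass nose. Bare steel shank 12 mm in diameter, from -75 to +25 mm along x; nose tapers from 12 to 7 mm, from +25 to +75 mm. It starts lying level in the trough; only the shank end (about -75 to -24 mm) sticks out.
- mandrel: The same mandrel; origin and axes as mandrel_mid.
- trough: Fixed grey plastic storage trough, 106 x 42 mm, 48 mm high, origin under its centre. A 15 mm wide groove runs along its x axis, open above and at the -x end; groove floor at z = 28 mm, so the mandrel (axis at 34 mm) lies below the wall tops and is lifted straight up.
- vblock: Fixed stand with two aluminium V-grooves in line along its x axis, origin under its centre on the table; 96 x 44 mm, V walls up to 51 mm high. The Vs reach from 24 to 40 mm either side of the centre; between them is a 48 mm wide free gap (base plate only, top at z = 10 mm) for the fingers.
- vblock_rest (a point): Point 44 mm above the table over the centre of the V-stand: the mandrel's middle when its 12 mm shank lies in the Vs (x along the grooves, either way round; the nose side sinks about 1 mm lower).
- vise: Fixed grey vise; origin on the table under the wheel's axis, x away from the robot (give or take its yaw), y left. Base 90 x 196 x 18 mm. Fixed jaw face at y = -113 mm, moving jaw on the wheel's side; jaws at x -20 to +30 mm, tops z = 50, bed between them z = 28, end stop at x = +39. A front rest of bed height stands at x -84 to -72; between it and the jaws is room for fingers (rail up to z = 10).
- jaw_seat (a point): Point at the front end of the jaws (vise x = -20 mm), midway between the fixed jaw and the open moving jaw (12 mm from either), at axis height of a mandrel lying on the bed and front rest (z = 34 mm); axes as the vise. A well-laid mandrel has its middle about 30 mm before this point (-x), so 45 mm of shank lies in the jaws.
- jaw: Moving jaw. It moves 5.2 mm towards the fixed jaw (vise -y) for each rad of the wheel; open 24 mm at wheel 0, so it meets a 12 mm shank that leans on the fixed jaw at about 2.3 rad, after pushing it across.
- wheel_axis (a point): Point on the wheel's upright axis at the height of the crank pivot (z = 58 mm); axes as the vise. The wheel is a flat dark disc, 100 mm in diameter, top at z = 40 mm.
- crank_pivot (a point): Pivot of the folding crank handle on the wheel, 60 mm from the wheel's axis, z = 58 mm; its axes turn with the wheel: x points to the wheel's axis, y is the pivot pin. At wheel 0 it lies on the vise's -x side. A fixed fork just outside it (to z = 64 mm) holds the tail of the folded handle and so locks the wheel until the handle is well past half-way up.
- crank_grip (a point): Point to take the crank handle, on its axis, 48 mm from the pivot, 14 mm from its end; x runs from the pivot to the end. The handle ends in a black sleeve, 15 mm in diameter, 42 mm long (20 to 62 mm from the pivot), that spins freely. Folded, it lies level, its axis 18 mm above the wheel's disc; upright, the sleeve stands from z = 78 to 120 mm.
- crank (a joint): Fold angle of the handle (rad): 0 folded flat towards the wheel's centre (it may start raised by up to 0.25), 1.60 its upper stop. It swings up and outwards about the pivot, stays where it is left, and latches from about 1.53 on. Pinched, it has to turn between the fingers and may lag behind them.
- latch (a joint): Travel (m) of the red-knobbed spring pin beside the pivot: near 0 while held back, 0.006 when it has sprung in behind the upright handle and locked it.
- wheel (a joint): Angle of the wheel (rad), 0 at the start, growing counter-clockwise seen from above, at most 3.2; friction 0.12 Nm holds it, and the jaw, where it is left. Tightening takes about 5 N at the handle; past the point of contact it gets rapidly stiffer.
- tape_roll: Bystander: roll of black tape lying flat, 56 mm across, 19 mm high; origin under its centre.
- spectacles: Bystander: black spectacles, 48 x 144 x 44 mm; origin under the centre.
- side_cutters: Bystander: blue-handled side cutters lying flat, 120 x 49 x 12 mm; origin under the centre.
- mandrel_nose (a point): Tip of the mandrel's brass nose, on the axis, 75 mm from mandrel_mid.
Mind the look-alikes: they are no part of the job. What is shaped like the vblock but brown is not meant.

How it is judged:
On the way, in this order (a step that is already met when the one before it is completed fails the run):
1. the mandrel lies level in the V-grooves of the stand, let go (horizontal distance between mandrel_mid and vblock_rest below 0.018 m and z of mandrel_mid in the frame of vblock_rest below 0.004 m and angle between the x axis of mandrel and the x axis of vblock, either way round below 0.12 rad and contact force between mandrel and vblock above 0.1 N and contact force between the fingers and mandrel below 0.05 N), for 0.1 s.
2. the mandrel lies on the bed between the open jaws, nose out towards the robot, let go (x of mandrel_mid in the frame of jaw_seat between -0.045 and -0.015 m and z of mandrel_mid in the frame of jaw_seat below 0.005 m and angle between the x axis of mandrel and the x axis of vise, either way round below 0.3 rad and value of joint wheel below 0.15 rad and contact force between the fingers and mandrel below 0.05 N and x of mandrel_nose in the frame of jaw_seat below -0.08 m), for 0.1 s.
3. the crank handle is up and its pin latched, the wheel not yet turned (value of joint crank above 1.45 rad and value of joint latch above 0.004 m and value of joint wheel below 0.35 rad), for 0.05 s.
At the end, for the whole second after the job is handed in: Mandrel at rest on the bed, in line with the jaws (0.1 rad), bed height within 4 mm, middle 15 to 45 mm before jaw_seat, nose towards the robot (30 mm or more of shank in the jaws); moving jaw presses it with over 4 N, wheel past 2.0 rad, crank handle latched upright (latch over 4 mm) (value of joint wheel above 2 rad and value of joint latch above 0.004 m and contact force between jaw and mandrel above 4 N and x of mandrel_mid in the frame of jaw_seat between -0.045 and -0.015 m and z of mandrel_mid in the frame of jaw_seat between -0.004 and 0.004 m and angle between the x axis of mandrel and the x axis of vise, either way round below 0.1 rad and linear speed of mandrel below 0.01 m/s and x of mandrel_nose in the frame of jaw_seat below -0.08 m); the robot touches nothing.
It fails at once if the wheel was turned without the handle latched (value of joint wheel above 0.5 rad and value of joint latch below 0.003 m).
It fails at once if a bystander was moved more than 30 mm (distance of any of tape_roll, spectacles, side_cutters from where it was at the start of the episode above 0.03 m).
It also fails if it takes over 64 s, if anything falls off the work surface, if the arm or the gripper's body presses on something with over 40 N, if the wrist force passes 120 N, or if a joint passes its speed limit or range.

### The arm

A 7-joint arm with a two-finger parallel gripper is mounted at the origin on a cart in front of the work surface, level with it; the furniture and walls round the work are solid. World frame = base frame: x ahead of the robot, y to its left, z up, the work surface at z = 0. Lengths are in m, angles in rad, forces in N, time in s.
With the tool pointing down it reaches from about 0.425 to 0.825 m from the base axis. Payload 3.6 kg.
Tool frame: the origin (TCP) lies midway between the tips of the shut fingers; the grasp point (between the pads) lies bot.grip_depth behind it (bot.grip_depth is the distance from the TCP to the grasp point, in m); z points along the fingers, x is the direction in which the jaws open and shut, and the axes are right-handed (so a half turn about z gives the same grasp; the last joint's range is limited). The gripper opens to 85 mm and grips with 20 to 120 N. Pads are 22 mm wide; open, the fingers measure 114 mm over their backs; the gripper's body (76 mm by 85 mm) begins 54 mm behind the grasp point. The pads swing forward as they close: fully open they stand 13 mm farther back than shut.
Start: joints at [1.282, 0.615, -0.013, 1.423, 0.008, 1.103, -0.04], TCP at [0.168, -0.628, 0.231] pointing down, gripper open.
Joint ranges: [-3.12, 3.12], [-0.3, 2.06], [-1.34, 1.32], [0.26, 2.42], [-1.36, 4.5], [0.01, 1.98], [-2.84, 2.84]. Speed limits (rad/s): [2.79, 2.79, 3.14, 3.14, 3.14, 3.14, 3.14].

### API

Orientations are given as a unit quaternion [w, x, y, z].
In Python, from station import bot gives the robot as it stands.
- The arm moves only by the shell command python3 -m jog 'ROWS' [FORCE]. ROWS is a JSON object of lists of equal length, an entry for each row: "rotation": the turn, a rotation vector about the tool's x, y, z in degrees, a list of three; "offset": the shift along the tool's x, y, z in mm, a list of three; "fingers": the finger opening in mm, from 0 to 85.4. A call has 1 to 5 rows; each row shifts and turns the commanded pose from where the row before left it, along the tool's axes as they then stand; what a row does not reach is not made up. A row lasts 1/8 s, in which the tool goes at most 62.5 mm and 10.7 degrees, less where a joint would pass 70% of its speed; a pose out of reach is approached as far as the arm can. A call is refused whole if a number of a shift passes 62.5 or a number of a turn 10.7, either way. A call with a gripper value outside its range is refused whole. The fingers move at their own pace and stop on an object; FORCE is the grip in N (left out, the last holds). Time passes only in rows, so rows that do not move let the fingers close. It gives the time, the measured TCP pose, the force and the opening at its end, in the units of the state.
- bot.read_state(): the state, without advancing time (a new reading comes with each control period).
- bot.read_camera(name): name is "scene" or "side" or "wrist"; returns a dict with "color" (480x640x3 uint8, blue, green, red), "mtx" (3x3 intrinsics, pixels), "camera_from_world" (4x4, takes a point from world to camera coordinates). Camera axes: x right, y up, looking along -z (the intrinsics and any distortion apply to the point x, -y, -z); pixel columns grow to the right and rows downward; lengths in m; the calibration is good to about 2 mm. A picture is of the moment at which its call begins. There is no depth.
- bot.sign_off(): hands the job in, once; it reports no verdict.
Trained networks look in a picture, given as the dict that the camera call returned (one of the last four; its "shot" number tells which), for a name from the list of things; names that differ only in an ending like _2 or _b are one class to them, and where a whole thing is asked for, a point or a joint stands for the part that bears it (a point fixed in the world has none). Each returns a list of dicts, best first, with "conf" (0 to 1); they miss things now and then, are a little off and sometimes report something else, mostly with a low value. They report only what shows in the picture. A call takes as long as a camera call. They do not tell look-alikes from the thing itself.
- bot.boxes_of(picture, target): "point" ([x, y, z] in m, in the coordinates of the camera as it stood for that picture, good to about 4 mm: the middle of the surface that is visible of it).
- bot.regions_of(picture, target): "mask" (480x640 bool, what is visible of it).
- bot.place_of(picture, target): "point" ([x, y, z] in m, in the coordinates of the camera as it stood for that picture, good to about 4 mm: a listed point, or the origin of a listed thing).
The state is a dict: "t": time; "qpos": joint angles; "joint_velocities": joint speeds; "joint_efforts": joint torques, N m; "tool_pos": TCP position; "eef_rot": TCP orientation; "contact_force": force on the tool from outside, world axes, zero at the start; "moment": the same for the moment, N m; "gripper_width": opening from 0.0 (shut) to 1.0 (fully open).
Only numpy, scipy, OpenCV 4.12 (cv2) and the standard library are available. Lean on these libraries where they do the work, as an engineer would, in place of code of your own. Each camera call takes 0.05 s, during which the arm holds its last target.

## Working session

There is one attempt and no reset: what is moved stays moved. The work goes in short steps, Python scripts to look and compute and a shell command to move; the robot and the scene stay as the last step left them, time stands still between calls to the robot, and variables do not carry over. Pictures are saved under pics/ and viewed, and the job is handed in when it is done.

```bash
ls; mkdir -p pics
python3 - <<'E'
from station import bot
import cv2
s=bot.read_state(); print(s['t'],s['tool_pos'],s['eef_rot'],s['gripper_width'],bot.grip_depth)
for n in ("scene","side","wrist"):
    p=bot.read_camera(n); cv2.imwrite(f"pics/{n}0.png",p['color']); print(n,p['mtx'].tolist(),p['camera_from_world'].round(3).tolist(),p.keys())
E
```

```text
pics
0.0 [ 0.1680191  -0.62709666  0.23010686] [-7.70853374e-04  7.93377494e-01 -6.08728520e-01 -1.07079457e-03] 1.0028088414790894 0.0187
scene [[460.9624122348868, 0.0, 325.28158088765224], [0.0, 460.9624122348868, 232.64360829834746], [0.0, 0.0, 1.0]] [[0.826, -0.564, -0.017, -0.641], [0.443, 0.63, 0.638, -0.035], [-0.349, -0.534, 0.77, -1.203], [0.0, 0.0, 0.0, 1.0]] dict_keys(['color', 'mtx', 'camera_from_world', 'shot'])
side [[612.5011677930964, 0.0, 325.85714474485457], [0.0, 612.5011677930964, 244.463129028239], [0.0, 0.0, 1.0]] [[-1.0, 0.023, -0.002, 0.533], [-0.015, -0.585, 0.811, -0.255], [0.017, 0.811, 0.585, -1.087], [0.0, 0.0, 0.0, 1.0]] dict_keys(['color', 'mtx', 'camera_from_world', 'shot'])
wrist [[365.58434880264906, 0.0, 316.5802232556343], [0.0, 365.58434880264906, 231.76653845942428], [0.0, 0.0, 1.0]] [[0.259, -0.966, -0.003, -0.648], [0.926, 0.249, -0.284, 0.038], [0.275, 0.071, 0.959, -0.38], [0.0, 0.0, 0.0, 1.0]] dict_keys(['color', 'mtx', 'camera_from_world', 'shot'])
```

View pics/scene0.png

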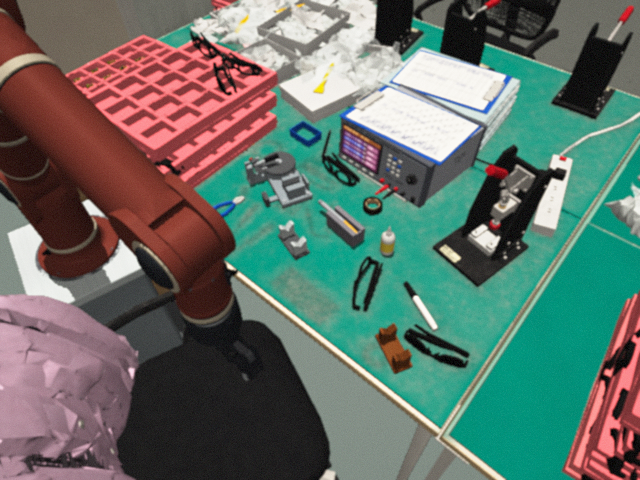

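View pics/side0.png

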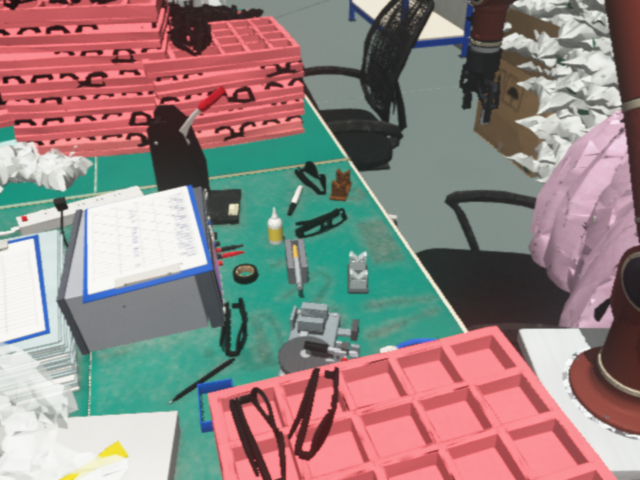

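View pics/wrist0.png

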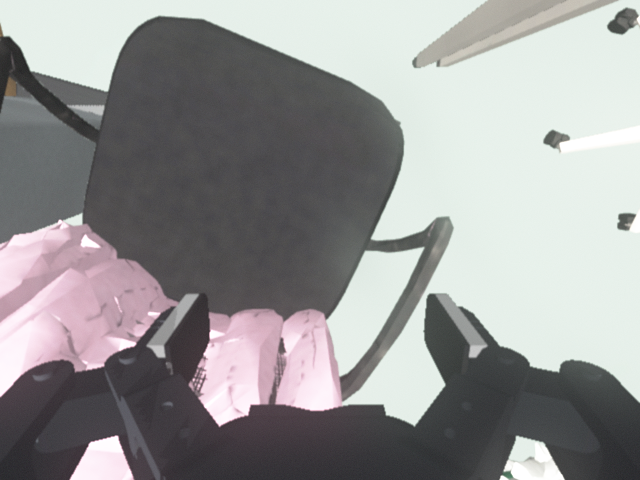

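The scene view shows the vise at (278,178), the grey V-stand at (293,240), the trough with mandrel at (343,222), and a brown look-alike stand at (393,347). The chosen stand is the grey one, since the brown one is excluded by the task.

```bash
cat > h.py <<'E'
from station import bot
import numpy as np, cv2
from scipy.spatial.transform import Rotation as R
def toworld(p,pt):
    T=np.linalg.inv(p['camera_from_world']); return (T@np.r_[pt,1])[:3]
def proj(p,w):
    c=p['camera_from_world']@np.r_[w,1]; v=p['mtx']@np.array([c[0],-c[1],-c[2]]); return v[:2]/v[2]
def ray(p,uv,z):
    T=np.linalg.inv(p['camera_from_world']); d=np.linalg.inv(p['mtx'])@np.array([uv[0],uv[1],1.]); d=T[:3,:3]@(d*[1,-1,-1]); o=T[:3,3]
    return o+d*(z-o[2])/d[2]
def pts(p,names):
    for n in names:
        for d in bot.place_of(p,n)[:3]:
            w=toworld(p,d['point']); print(n,round(d['conf'],2),w.round(4),proj(p,w).round(0))
def cur():
    s=bot.read_state(); q=s['eef_rot']; return s,np.array(s['tool_pos']),R.from_quat([q[1],q[2],q[3],q[0]])
def plan(pos,yaw_dir=None,z=[0,0,-1.],x=None):
    """offset in tool axes (mm) and rotvec (deg) from the current pose to tool pos with tool z axis and x axis"""
    s,t,r=cur()
    off=r.inv().apply(np.array(pos)-t)*1000
    out=[off.round(1)]
    if x is not None:
        z=np.array(z)/np.linalg.norm(z); x=np.array(x,float); x-=z*(x@z); x/=np.linalg.norm(x)
        best=None
        for sg in (1,-1):
            M=np.c_[sg*x,np.cross(z,sg*x),z]; rv=(r.inv()*R.from_matrix(M)).as_rotvec(degrees=True); out.append(rv.round(1))
    print('off',out[0],'rot',out[1:]);
E
python3 - <<'E'
from h import *
for n in ("scene","side"):
    p=bot.read_camera(n); print(n)
    pts(p,["mandrel_mid","mandrel_nose","trough","vblock","vblock_rest","vise","jaw_seat","wheel_axis","crank_pivot","crank_grip","tape_roll","spectacles","side_cutters"])
    c=p['color']
    if n=="scene": a=c[130:270,220:420]
    else: a=c[210:400,220:420]
    cv2.imwrite(f"pics/{n}1.png",cv2.resize(a,None,fx=4 if n=="scene" else 3,fy=4 if n=="scene" else 3,interpolation=cv2.INTER_CUBIC))
E
```

```text
scene
mandrel_mid 0.67 [ 0.5924 -0.3261  0.0371] [337. 215.]
mandrel_mid 0.56 [ 0.5889 -0.3563  0.0051] [343. 231.]
mandrel_mid 0.32 [ 0.3703 -0.1019  0.0017] [225. 209.]
mandrel_nose 0.52 [ 0.5974 -0.401   0.0358] [356. 233.]
trough 0.66 [ 0.5914 -0.3571  0.0011] [344. 232.]
vblock 0.97 [ 0.4799 -0.6925  0.0011] [393. 352.]
vblock 0.91 [ 0.4578 -0.3153  0.0024] [292. 244.]
vblock 0.52 [ 0.5306 -0.1538  0.0355] [283. 187.]
vblock_rest 0.89 [ 0.4551 -0.3177  0.0486] [291. 234.]
vblock_rest 0.87 [ 0.4855 -0.6947  0.0457] [397. 342.]
vblock_rest 0.35 [ 0.3695 -0.1046  0.003 ] [225. 209.]
vise 0.67 [ 0.5705 -0.0605  0.0015] [280. 172.]
jaw_seat 0.57 [ 0.5331 -0.153   0.035 ] [284. 187.]
jaw_seat 0.43 [ 0.5863 -0.3271  0.0415] [336. 215.]
wheel_axis 0.57 [ 0.5706 -0.0598  0.063 ] [278. 156.]
wheel_axis 0.41 [ 0.4557 -0.3156  0.0055] [292. 244.]
crank_pivot 0.8 [ 0.5118 -0.0491  0.0547] [258. 164.]
crank_pivot 0.38 [ 0.5651 -0.0586  0.0027] [278. 172.]
crank_pivot 0.32 [ 0.5351 -0.1514  0.0371] [284. 186.]
crank_grip 0.55 [ 0.5574 -0.051   0.0628] [272. 156.]
tape_roll 0.73 [ 7.063e-01 -3.
[... 624 characters left out ...]
6.]
vblock 0.62 [ 0.4769 -0.6898 -0.0039] [341. 193.]
vblock_rest 0.93 [ 0.479  -0.6876  0.0375] [341. 180.]
vblock_rest 0.87 [ 0.4591 -0.3146  0.0471] [357. 263.]
vise 0.85 [ 5.675e-01 -5.890e-02 -5.000e-04] [307. 369.]
jaw_seat 0.7 [ 0.5338 -0.1545  0.0358] [324. 319.]
jaw_seat 0.67 [ 0.4554 -0.3132 -0.0044] [358. 282.]
jaw_seat 0.52 [ 0.5108 -0.0481  0.0584] [338. 350.]
wheel_axis 0.58 [ 0.5702 -0.0568  0.0543] [304. 349.]
crank_pivot 0.97 [ 0.5113 -0.0449  0.0567] [338. 352.]
crank_grip 0.68 [ 0.5569 -0.0572  0.0595] [312. 346.]
tape_roll 0.8 [ 0.7051 -0.3305  0.0012] [244. 277.]
spectacles 0.63 [ 0.7103 -0.1639 -0.001 ] [234. 331.]
side_cutters 0.55 [ 0.3732 -0.0965  0.0025] [409. 351.]
```

View pics/scene1.png

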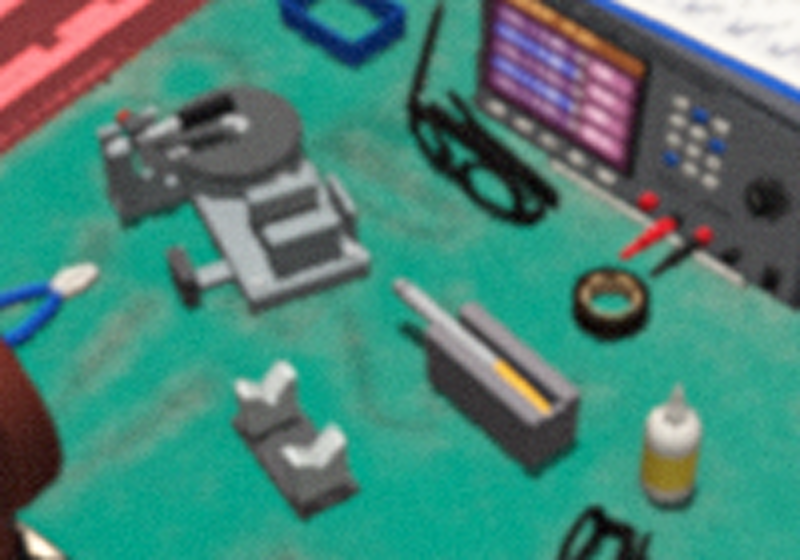

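View pics/side1.png

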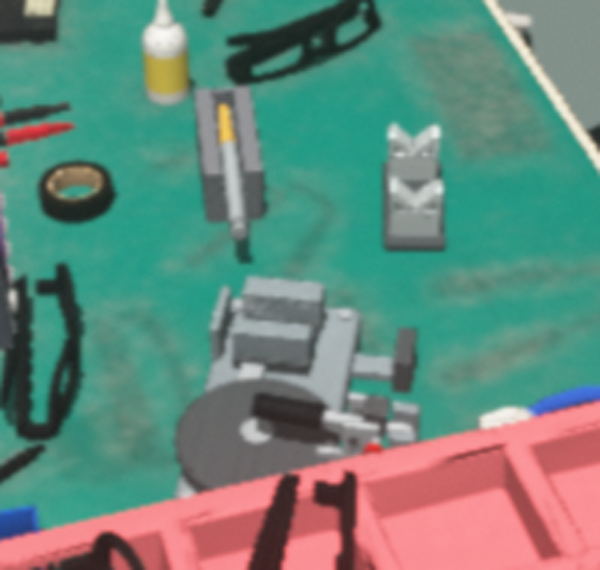

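Run:
```python
from h import *
s,t,r=cur(); print(s['t'],t,s['qpos'])
p=bot.read_camera("wrist"); T=np.linalg.inv(p['camera_from_world'])
print("cam in tool",r.inv().apply(T[:3,3]-t).round(3), "view dir tool",r.inv().apply(-T[:3,2]).round(3))
p=bot.read_camera("scene")
for uv in [(275,112),(203,187),(225,210)]: print(uv,ray(p,uv,0).round(3))
plan([0.5855,-0.28,0.25],x=[1,0.08,0])
```

```text
1.55 [ 0.16825836 -0.62780223  0.23126936] [ 1.28249654  0.61492699 -0.01261322  1.42343091  0.00807315  1.10338939
 -0.04037438]
cam in tool [-0.    -0.072 -0.143] view dir tool [0.    0.284 0.959]
(275, 112) [ 0.71   0.205 -0.   ]
(203, 187) [0.357 0.015 0.   ]
(225, 210) [ 0.369 -0.104 -0.   ]
off [-228.  -493.1  -18.7] rot [array([ -0. ,   0. , -79.6]), array([  0. ,   0. , 100.4])]
```

```bash
cat >> h.py <<'E'
def rows(pos,x=None,z=(0,0,-1.),n=None,nrot=None):
    s,t,r=cur(); pos=np.array(pos,float); z=np.array(z,float); z/=np.linalg.norm(z)
    rv=np.zeros(3)
    if x is not None:
        x=np.array(x,float); x-=z*(x@z); x/=np.linalg.norm(x)
        c=[(r.inv()*R.from_matrix(np.c_[g*x,np.cross(z,g*x),z])).as_rotvec(degrees=True) for g in (1,-1)]
        print('rot cands',[k.round(1) for k in c]); rv=min(c,key=np.linalg.norm)
    d=pos-t
    if n is None: n=int(max(np.ceil(np.linalg.norm(d)/.06),np.ceil(np.linalg.norm(rv)/10.5),1))
    rr=r
    print('n',n,'rot/row',(rv/n).round(1),'dist',(np.linalg.norm(d)*1000).round(1))
    for i in range(n):
        print((rr.inv().apply(d/n)*1000).round(1)); rr=rr*R.from_rotvec(rv/n,degrees=True)
E
python3 - <<'E'
from h import *
rows([0.5855,-0.28,0.25],x=[1,0.08,0],n=10)
E
```

```text
rot cands [array([ -0. ,   0. , -79.6]), array([  0. ,   0. , 100.4])]
n 10 rot/row [-0.  0. -8.] dist 543.5
[-22.8 -49.3  -1.9]
[-15.8 -52.   -1.9]
[ -8.4 -53.7  -1.9]
[ -0.9 -54.3  -1.9]
[  6.6 -53.9  -1.9]
[ 14.  -52.5  -1.9]
[ 21.2 -50.   -1.9]
[ 27.9 -46.6  -1.9]
[ 34.1 -42.3  -1.9]
[ 39.6 -37.2  -1.9]
```

```bash
python3 -m jog '{"rotation":[[0,0,-8],[0,0,-8],[0,0,-8],[0,0,-8],[0,0,-8]],"offset":[[-23,-49,-2],[-16,-52,-2],[-8,-54,-2],[-1,-54,-2],[7,-54,-2]],"fingers":[50,50,50,50,50]}' 60; python3 -m jog '{"rotation":[[0,0,-8],[0,0,-8],[0,0,-8],[0,0,-8],[0,0,-8]],"offset":[[14,-52,-2],[21,-50,-2],[28,-47,-2],[34,-42,-2],[40,-37,-2]],"fingers":[50,50,50,50,50]}'
python3 - <<'E'
from h import *
s,t,r=cur(); print(t,r.as_matrix().round(3).tolist())
p=bot.read_camera("wrist"); cv2.imwrite("pics/w1.png",p['color'])
pts(p,["mandrel_mid","mandrel_nose","trough","vblock_rest"])
E
```

```text
t: 2.28
tool_pos: [0.3779, -0.4527, 0.2416]
eef_rot: [0.0, 0.954, -0.299, 0.0]
contact_force: [0.0, -0.3, 0.6]
gripper_width: 0.583
t: 2.9
tool_pos: [0.5856, -0.2784, 0.2516]
eef_rot: [0.0, 0.999, 0.046, 0.0]
contact_force: [-0.4, -1.2, -0.5]
gripper_width: 0.59
[ 0.58558094 -0.27838465  0.2515879 ] [[0.996, 0.091, 0.0], [0.091, -0.996, -0.001], [0.0, 0.001, -1.0]]
mandrel_mid 0.63 [ 0.594  -0.3276  0.033 ] [321. 245.]
mandrel_nose 0.74 [ 0.5983 -0.402   0.0349] [318. 310.]
trough 0.67 [ 5.925e-01 -3.606e-01  2.000e-04] [316. 263.]
vblock_rest 0.92 [ 0.4572 -0.3217  0.0408] [186. 231.]
```

View pics/w1.png

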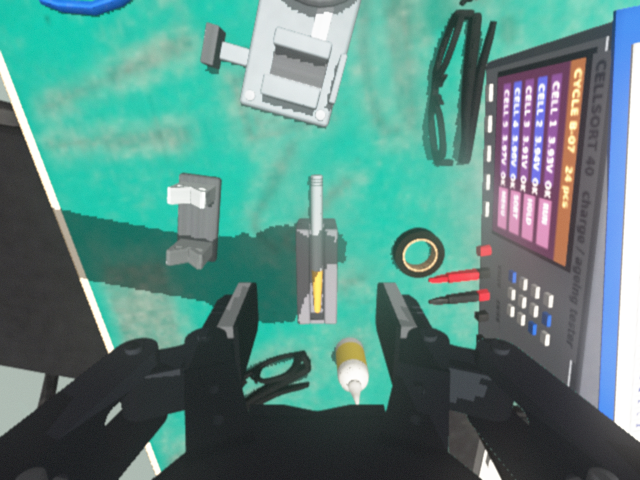

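Wrist view: the shank end is at (315,177), the brass tip at (318,312), the trough at (300–337, 220–323), the grey V-stand at (193,222) and the vise at the top (300,65).

Run:
```python
from h import *
p=bot.read_camera("wrist")
c=p['color']
cv2.imwrite("pics/w1a.png",cv2.resize(c[165:335,150:350],None,fx=3.5,fy=3.5,interpolation=cv2.INTER_CUBIC))
for uv,z in [((315.5,178),.036),((317,268),.036),((318,311),.034)]: print(uv,ray(p,uv,z).round(4))
```

```text
(315.5, 178) [ 0.5805 -0.2591  0.036 ]
(317, 268) [ 0.5902 -0.3534  0.036 ]
(318, 311) [ 0.5958 -0.4047  0.034 ]
```

View pics/w1a.png

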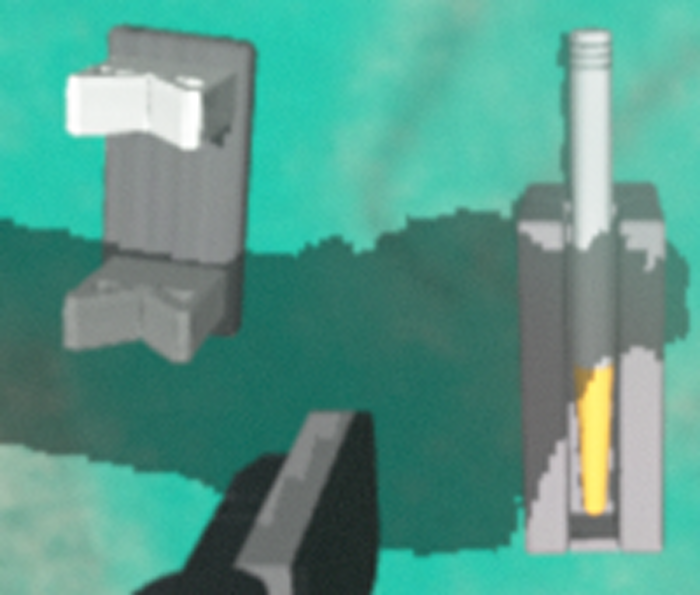

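Run:
```python
from h import *
p=bot.read_camera("wrist")
f=lambda x,y:(x/3.5+150,y/3.5+165)
for n,a,z in [('end',(590,33),.036),('junc',(593,367),.036),('tip',(595,512),.034),('v1back',(150,76),.0355),('v1front',(148,131),.0355),('v2back',(143,283),.0355),('v2front',(141,326),.0355),('pl',(110,28),.01),('pr',(255,42),.01),('pbr',(240,335),.01)]: print(n,ray(p,f(*a),z).round(4))
pts(p,["vblock","vblock_rest","jaw_seat","vise","crank_pivot","wheel_axis"])
```

```text
end [ 0.5825 -0.2564  0.036 ]
junc [ 0.5921 -0.3564  0.036 ]
tip [ 0.5971 -0.406   0.034 ]
v1back [ 0.4598 -0.2792  0.0355]
v1front [ 0.4591 -0.2951  0.0355]
v2back [ 0.4571 -0.3413  0.0355]
v2front [ 0.4563 -0.355   0.0355]
pl [ 0.4397 -0.2707  0.01  ]
pr [ 0.483  -0.2712  0.01  ]
pbr [ 0.4794 -0.3658  0.01  ]
vblock 0.89 [ 0.4601 -0.3156 -0.0005] [204. 214.]
vblock 0.51 [ 0.5953 -0.3594 -0.0019] [322. 260.]
vblock 0.42 [ 0.7011 -0.3312 -0.0024] [416. 244.]
vblock_rest 0.93 [ 0.4576 -0.3228  0.0417] [189. 230.]
jaw_seat 0.63 [ 0.5331 -0.1528  0.0314] [274.  55.]
```

```bash
python3 -m jog '{"rotation":[[0,0,0],[0,0,0],[0,0,0],[0,0,0],[0,0,0]],"offset":[[-1,-7,50],[0,0,60],[0,0,60],[0,0,45],[0,0,21]],"fingers":[50,50,50,50,50]}' 60
python3 - <<'E'
from h import *
s,t,r=cur(); print(t)
p=bot.read_camera("wrist"); cv2.imwrite("pics/w2.png",p['color'])
E
```

```text
t: 4.18
tool_pos: [0.5812, -0.272, 0.0126]
eef_rot: [-0.001, 0.999, 0.043, -0.002]
contact_force: [0.2, -0.2, 1.3]
gripper_width: 0.586
[ 0.58116202 -0.27202549  0.01260285]
```

View pics/w2.png

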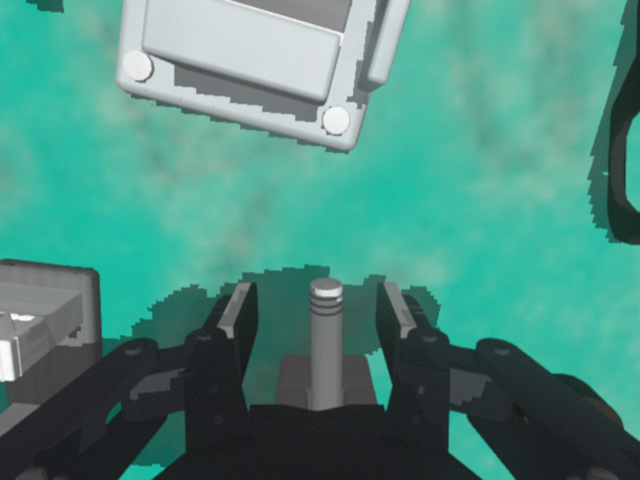

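The shank end sits between the open fingers, at (326,300), about 3 mm right of centre. I'll correct that and close.

```bash
python3 -m jog '{"rotation":[[0,0,0],[0,0,0],[0,0,0],[0,0,0],[0,0,0]],"offset":[[3,0,-3],[0,0,0],[0,0,0],[0,0,0],[0,0,0]],"fingers":[50,0,0,0,0]}' 80; python3 -m jog '{"rotation":[[0,0,0],[0,0,0]],"offset":[[0,0,0],[0,0,0]],"fingers":[0,0]}'
```

```text
t: 4.85
tool_pos: [0.5867, -0.2724, 0.0197]
eef_rot: [0.001, 0.999, 0.044, 0.001]
contact_force: [-0.3, 0.4, 4.9]
gripper_width: 0.107
t: 5.1
tool_pos: [0.5867, -0.2724, 0.0195]
eef_rot: [0.0, 0.999, 0.044, 0.001]
contact_force: [-0.1, 1.1, 6.0]
gripper_width: 0.109
```

```bash
python3 -m jog '{"rotation":[[0,0,0],[0,0,0],[0,0,0],[0,0,0]],"offset":[[0,0,-20],[0,0,-45],[0,0,-45],[0,0,0]],"fingers":[0,0,0,0]}'
python3 - <<'E'
from h import *
s,t,r=cur(); print(t,s['gripper_width'],s['contact_force'])
for n in ("wrist","side"):
  p=bot.read_camera(n); 
  c=p['color']
  if n=="side": c=cv2.resize(c[150:350,200:420],None,fx=3,fy=3)
  cv2.imwrite(f"pics/{n}3.png",c); pts(p,["mandrel_mid","mandrel_nose"])
E
```

```text
t: 5.6
tool_pos: [0.5885, -0.2726, 0.1334]
eef_rot: [0.002, 0.999, 0.044, 0.004]
contact_force: [-0.3, -0.4, -1.5]
gripper_width: 0.108
[ 0.58846754 -0.27258902  0.13335519] 0.10805065899768232 [-0.31191671 -0.43419505 -1.54199966]
mandrel_mid 0.51 [ 0.7019 -0.3322  0.0017] [445. 300.]
mandrel_mid 0.53 [ 0.5889 -0.3295  0.14  ] [295. 224.]
mandrel_mid 0.24 [ 0.5083 -0.0445  0.0573] [339. 352.]
mandrel_mid 0.24 [ 0.5585 -0.058   0.0607] [311. 346.]
```

View pics/side3.png

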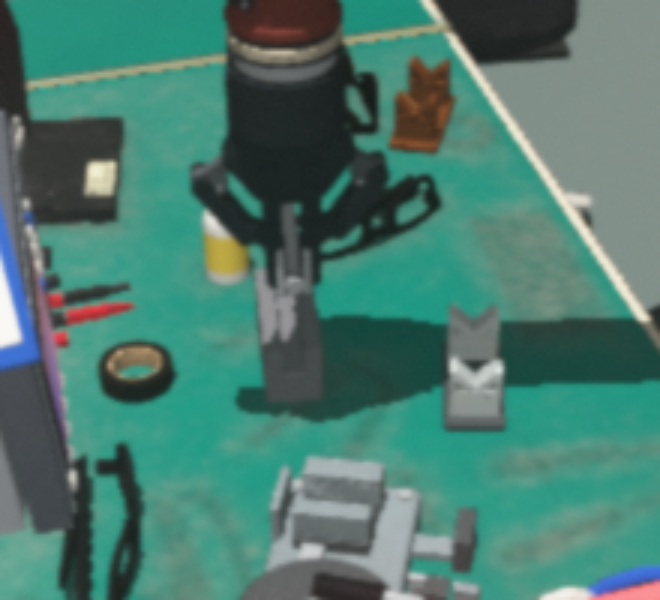

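View pics/wrist3.png

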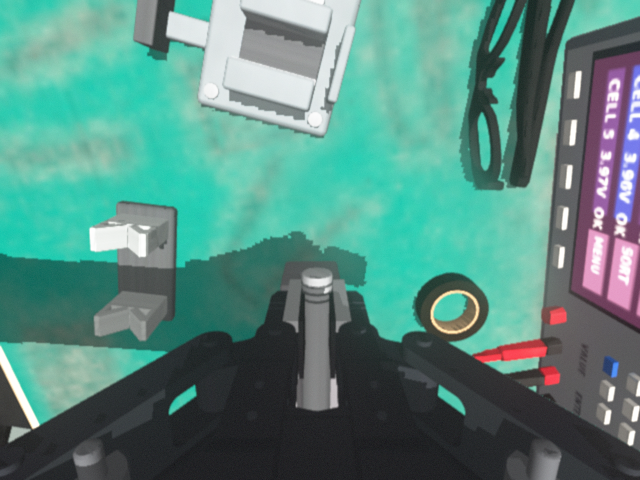

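Run:
```python
from h import *
p=bot.read_camera("scene"); c=p['color'][120:270,260:440]
cv2.imwrite("pics/s4.png",cv2.resize(c,None,fx=4,fy=4,interpolation=cv2.INTER_CUBIC)); pts(p,["mandrel_mid","mandrel_nose"])
m=np.array([.097,-.995,0])
for z in (.148,.140): print(proj(p,[.590,-.331,z]),proj(p,[.590+.0073,-.331-.075,z]))
```

```text
mandrel_mid 0.56 [ 0.5875 -0.3272  0.1408] [336. 188.]
mandrel_nose 0.71 [ 0.5949 -0.3993  0.1383] [356. 205.]
[337.88591457 186.45472424] [358.93252864 203.60997047]
[337.87255734 188.80071252] [358.79948264 205.93979489]
```

View pics/s4.png

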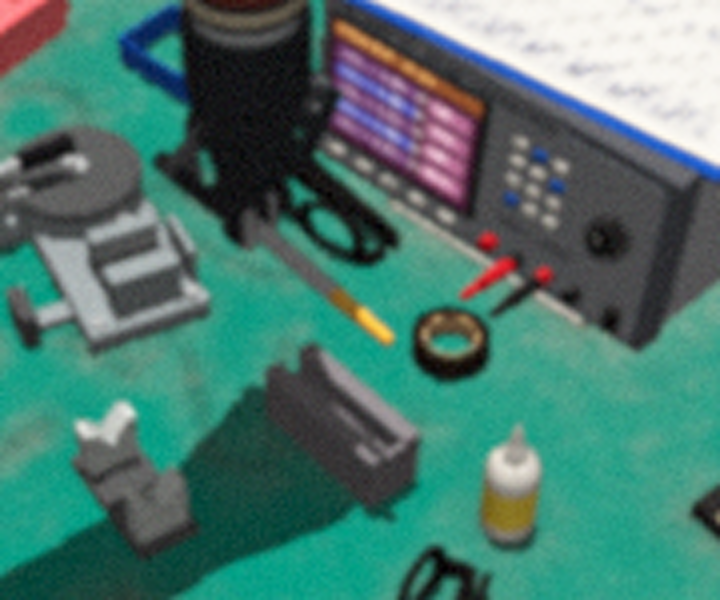

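Run:
```python
from h import *
rows([0.4605,-0.2584,0.075],x=[.999,-.042,0],n=4)
```

```text
rot cands [array([-0.1,  0.1,  7.4]), array([-2.000e-01, -1.000e-01, -1.726e+02])]
n 4 rot/row [-0.   0.   1.9] dist 136.0
[-30.8  -6.1  13.1]
[-31.   -5.1  13.1]
[-31.1  -4.1  13.1]
[-31.2  -3.1  13.1]
```

```bash
python3 -m jog '{"rotation":[[0,0,1.9],[0,0,1.9],[0,0,1.9],[0,0,1.7],[0,0,0]],"offset":[[-31,-6,0],[-31,-5,9],[-31,-4,20],[-31,-3,25],[0,0,0]],"fingers":[0,0,0,0,0]}'
python3 - <<'E'
from h import *
s,t,r=cur(); print(t,r.as_matrix()[:,0])
for n in ("scene","side","wrist"):
  p=bot.read_camera(n); c=p['color']
  if n!="wrist":
    c=c[160:280,230:390] if n=="scene" else c[200:330,280:440]
    c=cv2.resize(c,None,fx=4.5,fy=4.5,interpolation=cv2.INTER_CUBIC)
    pts(p,["mandrel_mid","mandrel_nose"])
  cv2.imwrite(f"pics/{n}5.png",c)
E
```

```text
t: 6.68
tool_pos: [0.4566, -0.2582, 0.0724]
eef_rot: [-0.001, 1.0, -0.022, -0.004]
contact_force: [0.9, -0.1, -1.1]
gripper_width: 0.103
[ 0.4565617  -0.25819303  0.07236608] [ 0.99903384 -0.04315857 -0.00828961]
mandrel_mid 0.46 [ 0.454  -0.315   0.0873] [289. 223.]
mandrel_nose 0.76 [ 0.4495 -0.3876  0.0866] [303. 243.]
mandrel_mid 0.55 [ 0.4611 -0.314   0.0874] [357. 248.]
```

View pics/scene5.png

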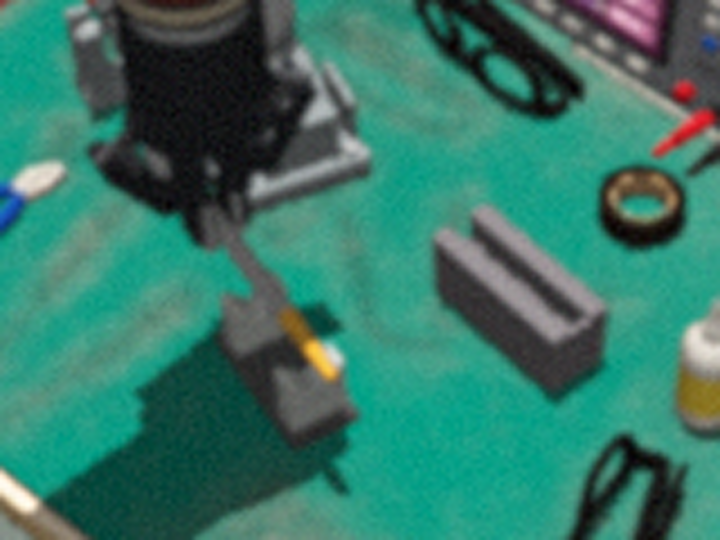

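View pics/side5.png

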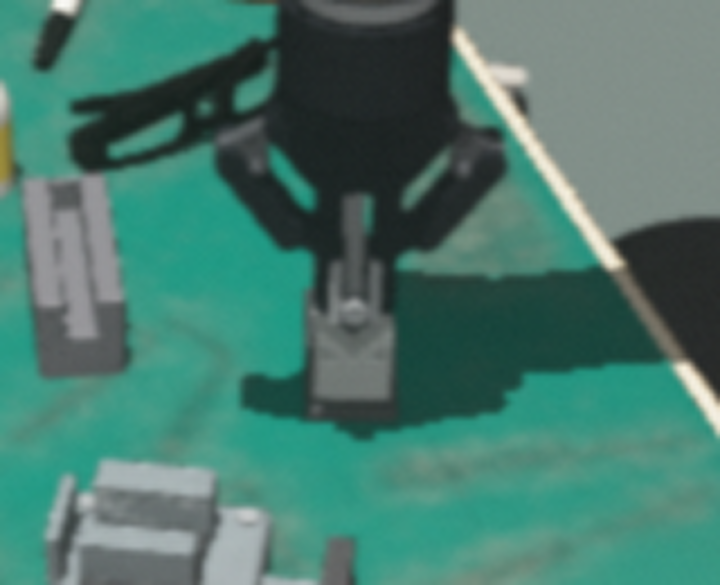

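```bash
python3 -m jog '{"rotation":[[0,0,0],[0,0,0],[0,0,0]],"offset":[[2,0,20],[0,0,16],[0,0,0]],"fingers":[0,0,0]}'; python3 -m jog '{"rotation":[[0,0,0],[0,0,0],[0,0,0]],"offset":[[0,0,3],[0,0,2],[0,0,0]],"fingers":[0,0,0]}'
```

```text
t: 7.4
tool_pos: [0.4624, -0.2583, 0.0371]
eef_rot: [-0.001, 1.0, -0.021, -0.001]
contact_force: [0.3, 0.4, -1.3]
gripper_width: 0.11
t: 7.78
tool_pos: [0.4633, -0.2589, 0.0335]
eef_rot: [0.0, 1.0, -0.021, 0.0]
contact_force: [0.2, 0.4, -0.8]
gripper_width: 0.107
```

```bash
python3 -m jog '{"rotation":[[0,0,0],[0,0,0]],"offset":[[-2,0,2],[0,0,0]],"fingers":[0,0]}'; python3 -m jog '{"rotation":[[0,0,0],[0,0,0]],"offset":[[0,0,2],[0,0,0]],"fingers":[0,0]}';  python3 - <<'E'
from h import *
for n in ("scene","side"):
  p=bot.read_camera(n); c=p['color']
  c=c[160:280,230:390] if n=="scene" else c[200:330,280:440]
  c=cv2.resize(c,None,fx=4.5,fy=4.5,interpolation=cv2.INTER_CUBIC)
  pts(p,["mandrel_mid","mandrel_nose"])
  cv2.imwrite(f"pics/{n}6.png",c) 
E
```

```text
t: 8.02
tool_pos: [0.4611, -0.2588, 0.0314]
eef_rot: [0.0, 1.0, -0.021, 0.0]
contact_force: [-0.0, 0.4, 0.2]
gripper_width: 0.103
t: 8.28
tool_pos: [0.4616, -0.2589, 0.03]
eef_rot: [0.0, 1.0, -0.021, 0.0]
contact_force: [0.1, 0.1, 5.2]
gripper_width: 0.104
mandrel_mid 0.68 [ 0.715  -0.1616  0.0025] [339. 171.]
mandrel_mid 0.66 [ 0.4595 -0.3134  0.0474] [291. 232.]
mandrel_nose 0.49 [ 0.4529 -0.3893  0.0463] [305. 253.]
mandrel_mid 0.52 [ 0.4544 -0.3132  0.0433] [359. 265.]
```

View pics/side6.png

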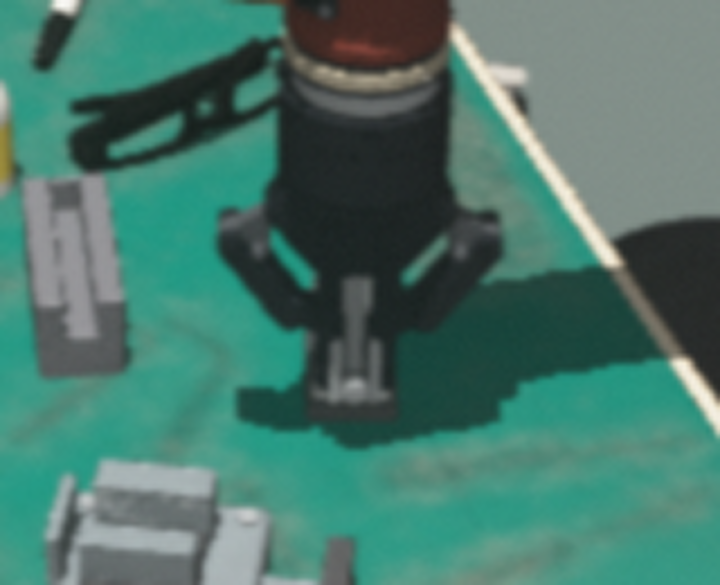

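View pics/scene6.png

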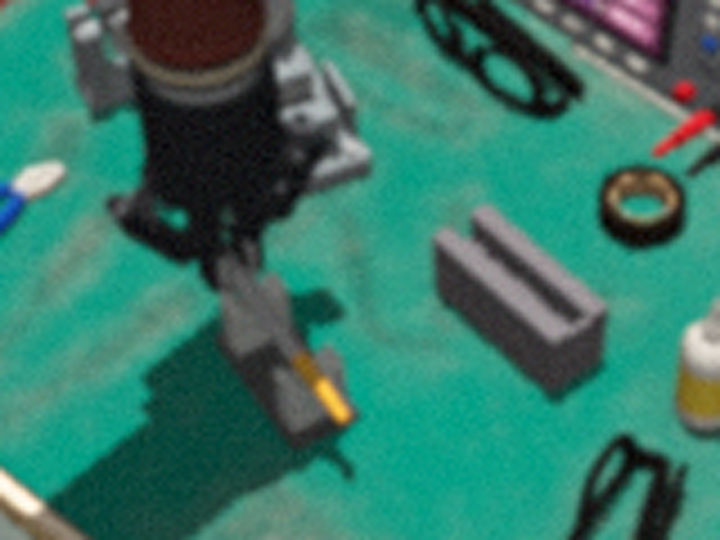

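The mandrel is in the V-grooves: brass tip at (305,252) in the scene view, 5 N contact. Opening.

```bash
python3 -m jog '{"rotation":[[0,0,0],[0,0,0],[0,0,0],[0,0,0],[0,0,0]],"offset":[[0,0,0],[0,0,0],[0,0,0],[0,0,-25],[0,0,-40]],"fingers":[40,40,40,40,40]}';  python3 - <<'E'
from h import *
s,t,r=cur(); print(t,s['gripper_width'])
for n in ("scene","wrist"):
  p=bot.read_camera(n); c=p['color']
  if n=="scene":
    c=c[160:280,230:390]
    c=cv2.resize(c,None,fx=4.5,fy=4.5,interpolation=cv2.INTER_CUBIC)
  pts(p,["mandrel_mid","mandrel_nose"])
  cv2.imwrite(f"pics/{n}7.png",c) 
E
```

```text
t: 9.2
tool_pos: [0.46, -0.2583, 0.0938]
eef_rot: [-0.001, 1.0, -0.021, -0.002]
contact_force: [1.3, -0.8, 0.7]
gripper_width: 0.467
[ 0.46003893 -0.25827134  0.09375235] 0.4670939177495243
mandrel_mid 0.63 [ 0.462  -0.3159  0.0443] [293. 233.]
mandrel_nose 0.6 [ 0.455  -0.3904  0.0443] [307. 254.]
```

View pics/scene7.png

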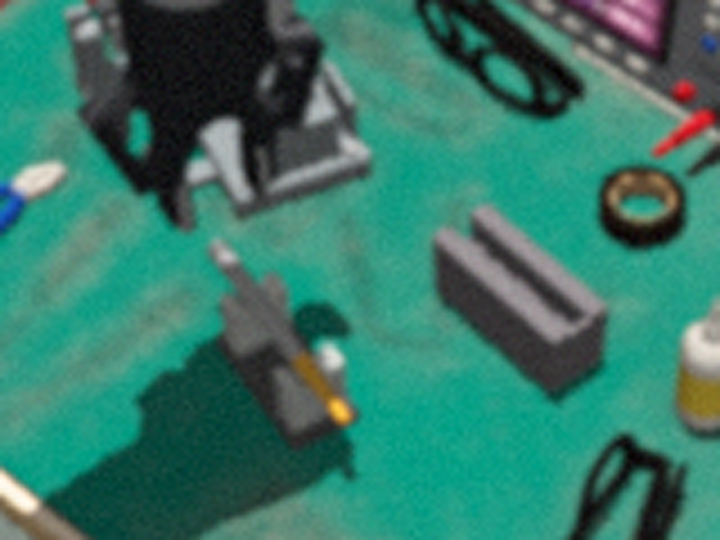

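View pics/wrist7.png

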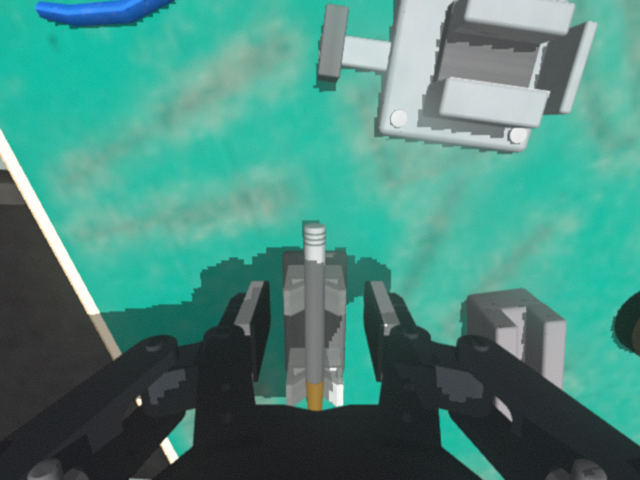

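Run:
```python
from h import *
p=bot.read_camera("wrist"); c=p['color']
cv2.imwrite("pics/w8.png",cv2.resize(c[0:170,300:620],None,fx=2.5,fy=2.5,interpolation=cv2.INTER_CUBIC))
print(ray(p,(314,224),.046).round(4),ray(p,(315,384),.049).round(4), s if 0 else '')
pts(p,["jaw_seat","vblock_rest"])
```

```text
[ 0.4592 -0.238   0.046 ] [ 0.4554 -0.3385  0.049 ] 
jaw_seat 0.74 [ 0.5328 -0.1506  0.0321] [452.  45.]
jaw_seat 0.59 [ 0.5902 -0.3591  0.0006] [496. 357.]
vblock_rest 0.75 [ 0.4584 -0.318   0.0468] [318. 353.]
vblock_rest 0.7 [ 0.4562 -0.3208  0.0415] [315. 352.]
```

View pics/w8.png

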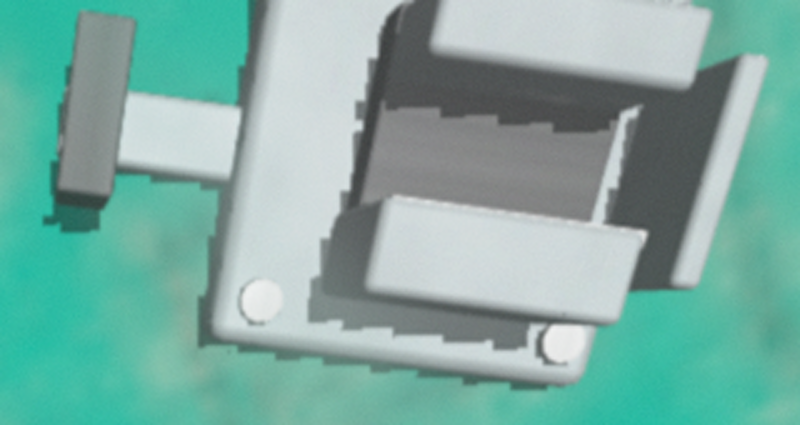

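```bash
cat > vise.py <<'E'
from h import *
def V(o,yaw):
    c,s=np.cos(yaw),np.sin(yaw); return lambda x,y,z=0: np.array([o[0]+c*x-s*y,o[1]+s*x+c*y,z])
E
python3 - <<'E'
from h import *
from vise import V
from scipy.optimize import least_squares
p=bot.read_camera("wrist")
f=lambda a:np.array([a[0]/2.5+300,a[1]/2.5])
# vise pts
obs=[((390,197),(-20,-113,50)),((645,233),(30,-113,50)),((433,48),(-20,-89,50)),((688,88),(30,-89,50)),((58,190),(-84,None,28)),((105,197),(-72,None,28))]
for a,b in obs: print(b,ray(p,f(a),b[2]/1000).round(4))
o=[(f(a),b) for a,b in obs[:4]]
def res(q):
    v=V(q[:2],q[2]); return np.concatenate([proj(p,v(b[0]/1e3,b[1]/1e3,b[2]/1e3))-a for a,b in o])
r=least_squares(res,[.569,-.06,-.17]); print(r.x.round(4),np.degrees(r.x[2]),r.fun.round(1))
v=V(r.x[:2],r.x[2]); print('seat',v(-.02,-.101),'pivot',v(-.06,0),'mid',v(-.05,-.101))
E
```

```text
(-20, -113, 50) [ 0.5297 -0.1684  0.05  ]
(30, -113, 50) [ 0.5788 -0.1768  0.05  ]
(-20, -89, 50) [ 0.5358 -0.1435  0.05  ]
(30, -89, 50) [ 0.583 -0.152  0.05 ]
(-84, None, 28) [ 0.4673 -0.162   0.028 ]
(-72, None, 28) [ 0.4772 -0.1638  0.028 ]
[ 0.5702 -0.0599 -0.1821] -10.432991233292835 [ 1.1 -2.2  1.1 -0.8 -3.   0.9  1.   2. ]
seat [ 0.53226461 -0.15559382  0.        ] pivot [ 0.51121555 -0.0490202   0.        ] mid [ 0.50276059 -0.15016126  0.        ]
```

```bash
python3 -m jog '{"rotation":[[0,0,0],[0,0,0],[0,0,0],[0,0,0]],"offset":[[0,30,0],[-1,28,10],[0,0,40],[0,0,0]],"fingers":[40,40,40,40]}'
python3 - <<'E'
from h import *
s,t,r=cur(); print(t,s['gripper_width'],r.as_matrix()[:,0])
p=bot.read_camera("wrist"); cv2.imwrite("pics/w9.png",p['color'])
E
```

```text
t: 10.2
tool_pos: [0.4552, -0.3155, 0.0415]
eef_rot: [-0.002, 1.0, -0.021, -0.003]
contact_force: [0.3, 0.8, 0.6]
gripper_width: 0.468
[ 0.4551761  -0.31547608  0.04150945] 0.4684050457177292 [ 0.99909185 -0.04207052 -0.00674832]
```

View pics/w9.png

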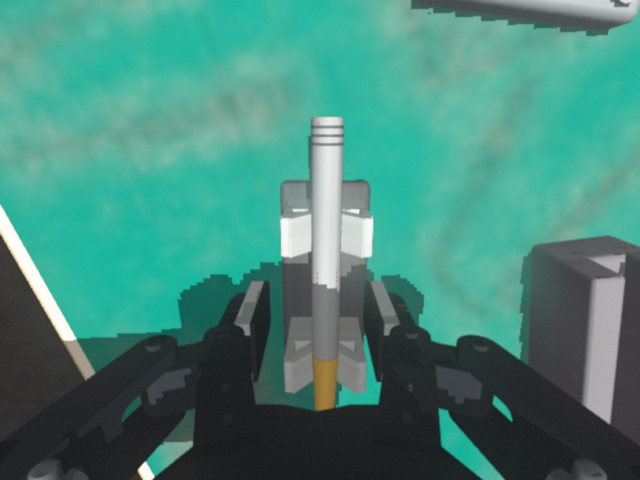

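Mandrel well seated in both Vs, shank end at (327,120), and about 3 mm right of the finger centre. Moving +3 mm, descending and closing.

```bash
python3 -m jog '{"rotation":[[0,0,0],[0,0,0],[0,0,0],[0,0,0],[0,0,0]],"offset":[[3,0,13],[0,0,0],[0,0,0],[0,0,0],[0,0,0]],"fingers":[40,0,0,0,0]}' 80; python3 -m jog '{"rotation":[[0,0,0]],"offset":[[0,0,0]],"fingers":[0]}'
```

```text
t: 10.88
tool_pos: [0.459, -0.3164, 0.0317]
eef_rot: [-0.0, 1.0, -0.021, -0.002]
contact_force: [-4.8, 2.0, 6.0]
gripper_width: 0.108
t: 11.0
tool_pos: [0.459, -0.3164, 0.0317]
eef_rot: [-0.0, 1.0, -0.021, -0.002]
contact_force: [-5.1, 1.8, 6.6]
gripper_width: 0.106
```

```bash
python3 -m jog '{"rotation":[[0,0,0],[0,0,0],[0,0,0]],"offset":[[0,0,-20],[0,0,-50],[0,0,-20]],"fingers":[0,0,0]}'
python3 - <<'E'
from h import *
from vise import V
v=V((.5702,-.0599),np.radians(-10.4))
tg=v(-.053,-.101,.12); print(tg)
s,t,r=cur(); print(t)
# explicit clockwise rotation
n=10; d=(tg-t)/n; rr=r
x=v(0,-1)-v(0,0); z=np.array([0,0,-1.]); M=R.from_matrix(np.c_[x,np.cross(z,x),z]); rv=(r.inv()*M).as_rotvec(degrees=True); print('tot',rv)
for i in range(n): print((rr.inv().apply(d)*1000).round(1)); rr=rr*R.from_rotvec(rv/n,degrees=True)
E
```

```text
t: 11.38
tool_pos: [0.4637, -0.3177, 0.1243]
eef_rot: [0.002, 1.0, -0.021, 0.004]
contact_force: [-0.3, -0.2, -1.4]
gripper_width: 0.101
[ 0.49983828 -0.1496732   0.12      ]
[ 0.46368864 -0.31771723  0.12429426]
tot [-0.26367971 -0.47409652 98.01796926]
[  2.9 -16.9   0.4]
[ -0.  -17.2   0.4]
[ -2.9 -16.9   0.4]
[ -5.8 -16.2   0.4]
[ -8.5 -15.    0.4]
[-10.9 -13.3   0.4]
[-13.  -11.3   0.4]
[-14.7  -8.9   0.4]
[-16.   -6.3   0.4]
[-16.8  -3.4   0.4]
```

```bash
python3 -m jog '{"rotation":[[0,0,9.8],[0,0,9.8],[0,0,9.8],[0,0,9.8],[0,0,9.8]],"offset":[[3,-17,0],[0,-17,0],[-3,-17,0],[-6,-16,0],[-8,-15,0]],"fingers":[0,0,0,0,0]}'; python3 -m jog '{"rotation":[[0,0,9.8],[0,0,9.8],[0,0,9.8],[0,0,9.8],[0,0,9.8]],"offset":[[-11,-13,0],[-13,-11,0],[-15,-9,0],[-16,-6,0],[-17,-3,0]],"fingers":[0,0,0,0,0]}';python3 -m jog '{"rotation":[[0,0,0]],"offset":[[0,0,0]],"fingers":[0]}'
python3 - <<'E'
from h import *
s,t,r=cur(); print(t,r.as_matrix()[:,0],s['qpos'])
for n in ("scene","side","wrist"):
  p=bot.read_camera(n); c=p['color']
  if n!="wrist":
    c=c[100:240,210:370] if n=="scene" else c[220:390,240:400]
    c=cv2.resize(c,None,fx=4,fy=4,interpolation=cv2.INTER_CUBIC)
    pts(p,["mandrel_mid","mandrel_nose"])
  cv2.imwrite(f"pics/{n}10.png",c)
E
```

```text
t: 12.0
tool_pos: [0.4805, -0.2326, 0.1216]
eef_rot: [-0.0, 0.9, -0.436, 0.002]
contact_force: [0.4, -0.0, -1.4]
gripper_width: 0.109
t: 12.62
tool_pos: [0.4974, -0.1482, 0.1216]
eef_rot: [0.001, -0.638, 0.77, -0.001]
contact_force: [0.4, -0.2, -1.2]
gripper_width: 0.101
t: 12.75
tool_pos: [0.4973, -0.1469, 0.1214]
eef_rot: [0.001, -0.643, 0.766, -0.001]
contact_force: [0.8, -0.6, -1.8]
gripper_width: 0.108
[ 0.49733705 -0.14690219  0.12142816] [-1.74230832e-01 -9.84704648e-01 -6.11592403e-04] [ 0.14404519  0.56102908  0.15118464  1.93337216 -0.1334316   0.65433416
 -1.36767358]
mandrel_mid 0.5 [ 0.4956 -0.1477  0.1356] [267. 164.]
mandrel_nose 0.65 [ 0.4218 -0.132   0.1347] [239. 172.]
mandrel_mid 0.85 [ 0.496  -0.1475  0.1331] [344. 282.]
mandrel_nose 0.92 [ 0.4227 -0.1336  0.1316] [385. 286.]
mandrel_nose 0.58 [ 0.5715 -0.0582  0.0024] [304. 368.]
mandrel_nose 0.27 [ 0.4936 -0.1515  0.1297] [345. 282.]
```

View pics/scene10.png

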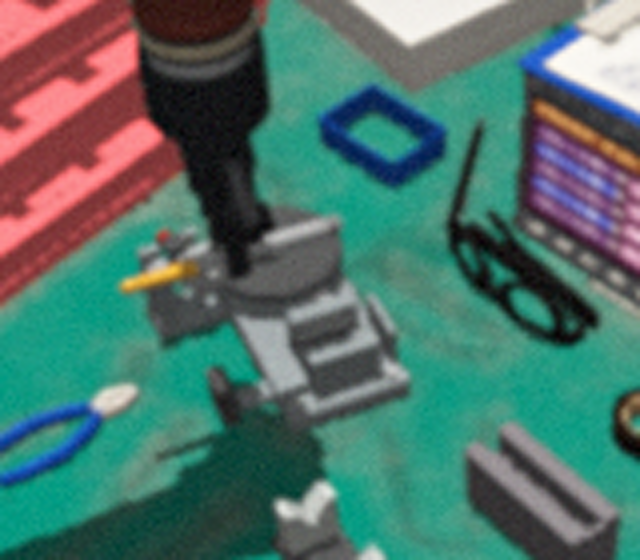

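View pics/side10.png

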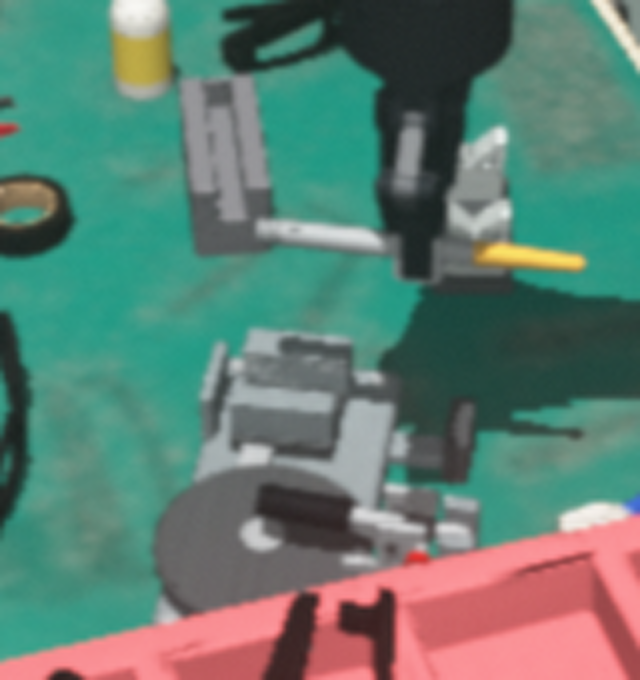

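View pics/wrist10.png

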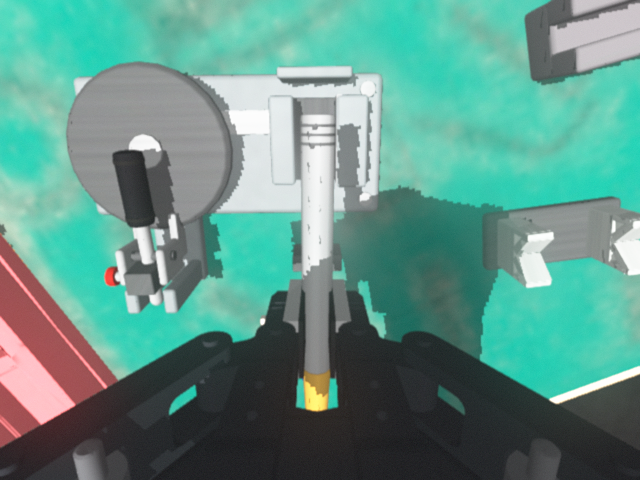

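```bash
python3 -m jog '{"rotation":[[0,0,0],[0,0,0],[0,0,0]],"offset":[[2,-6,30],[0,0,35],[0,0,0]],"fingers":[0,0,0]}'
python3 - <<'E'
from h import *
s,t,r=cur(); print(t,r.as_matrix()[:,0])
for n in ("side","wrist"):
  p=bot.read_camera(n); c=p['color']
  if n!="wrist":
    c=c[100:240,210:370] if n=="scene" else c[240:390,260:420]
    c=cv2.resize(c,None,fx=4,fy=4,interpolation=cv2.INTER_CUBIC)
  pts(p,["mandrel_mid","mandrel_nose"])
  cv2.imwrite(f"pics/{n}11.png",c)
E
```

```text
t: 13.48
tool_pos: [0.4992, -0.1518, 0.0544]
eef_rot: [-0.002, -0.64, 0.768, 0.002]
contact_force: [0.5, 0.3, -0.7]
gripper_width: 0.104
[ 0.49923419 -0.15180914  0.05438447] [-1.80889864e-01 -9.83503152e-01 -6.38744035e-04]
mandrel_mid 0.71 [ 0.4992 -0.1504  0.068 ] [342. 307.]
mandrel_mid 0.53 [ 0.5714 -0.0558  0.0558] [304. 349.]
mandrel_nose 0.92 [ 0.4251 -0.1382  0.0668] [382. 311.]
mandrel_mid 0.73 [ 0.5042 -0.1512  0.069 ] [313. 306.]
```

View pics/side11.png

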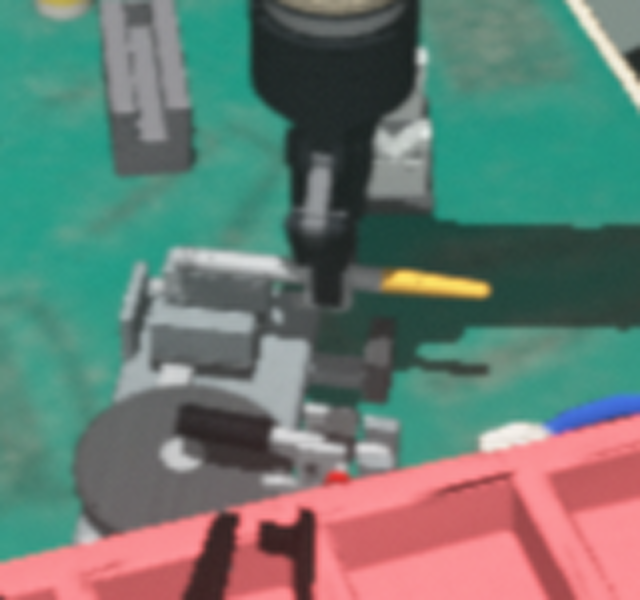

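View pics/wrist11.png

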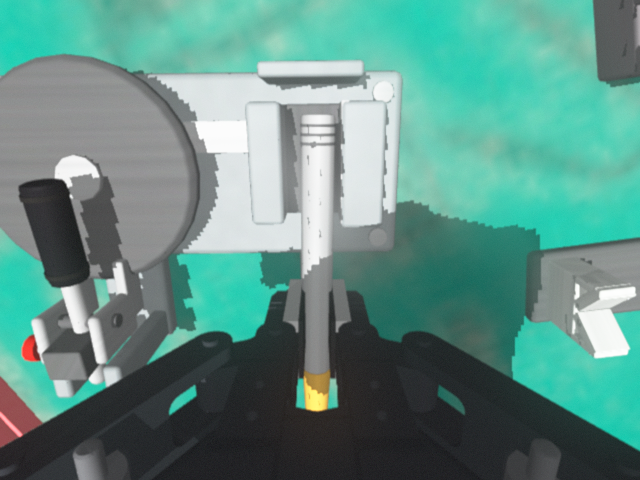

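```bash
python3 -m jog '{"rotation":[[0,0,0],[0,0,0],[0,0,0]],"offset":[[-2,0,12],[0,0,15],[0,0,0]],"fingers":[0,0,0]}';python3 -m jog '{"rotation":[[0,0,0],[0,0,0]],"offset":[[0,0,3],[0,0,0]],"fingers":[0,0]}';python3 -m jog '{"rotation":[[0,0,0],[0,0,0]],"offset":[[0,0,2],[0,0,0]],"fingers":[0,0]}'
```

```text
t: 14.15
tool_pos: [0.5003, -0.1495, 0.0277]
eef_rot: [-0.001, -0.64, 0.768, 0.002]
contact_force: [-0.3, -0.7, -2.1]
gripper_width: 0.106
t: 14.4
tool_pos: [0.5017, -0.15, 0.0262]
eef_rot: [-0.0, -0.64, 0.768, 0.0]
contact_force: [-0.0, 0.2, -0.6]
gripper_width: 0.107
t: 14.65
tool_pos: [0.5017, -0.15, 0.0244]
eef_rot: [0.0, -0.64, 0.768, -0.0]
contact_force: [-0.5, -0.3, -0.8]
gripper_width: 0.105
```

```bash
python3 -m jog '{"rotation":[[0,0,0],[0,0,0]],"offset":[[0,0,2],[0,0,0]],"fingers":[0,0]}';python3 -m jog '{"rotation":[[0,0,0],[0,0,0]],"offset":[[0,0,2],[0,0,0]],"fingers":[0,0]}'
python3 - <<'E'
from h import *
for n in ("side","wrist"):
  p=bot.read_camera(n); c=p['color']
  if n!="wrist":
    c=c[240:390,260:420]
    c=cv2.resize(c,None,fx=4,fy=4,interpolation=cv2.INTER_CUBIC)
  pts(p,["mandrel_mid","mandrel_nose"])
  cv2.imwrite(f"pics/{n}12.png",c)
E
```

```text
t: 14.9
tool_pos: [0.5018, -0.15, 0.0224]
eef_rot: [0.0, -0.64, 0.768, -0.0]
contact_force: [0.6, 0.0, -0.4]
gripper_width: 0.112
t: 15.15
tool_pos: [0.5019, -0.1501, 0.022]
eef_rot: [0.0, -0.64, 0.768, -0.0]
contact_force: [-0.8, 1.8, 12.0]
gripper_width: 0.107
mandrel_mid 0.67 [ 0.4982 -0.1482  0.0356] [342. 321.]
mandrel_nose 0.7 [ 0.5676 -0.0564 -0.001 ] [307. 370.]
mandrel_nose 0.63 [ 0.4251 -0.1353  0.0343] [381. 325.]
mandrel_mid 0.63 [ 0.5028 -0.1479  0.0371] [311. 313.]
```

View pics/wrist12.png

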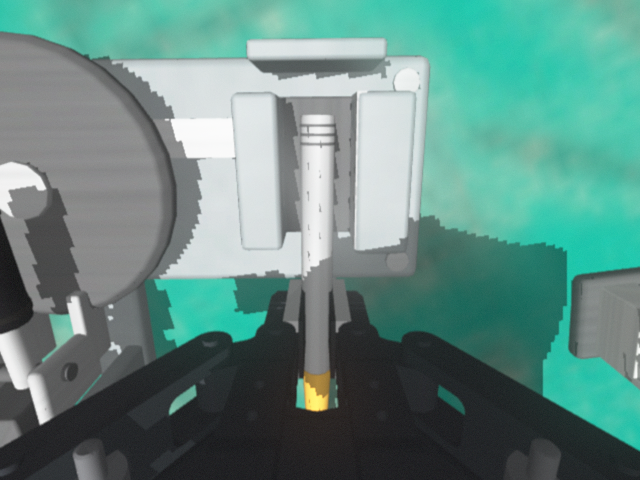

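The mandrel touches down centred between the jaws (jaw edges at x=280 and 356, mandrel at 318). Releasing.

```bash
python3 -m jog '{"rotation":[[0,0,0],[0,0,0],[0,0,0],[0,0,0],[0,0,0]],"offset":[[0,0,0],[0,0,0],[0,0,0],[0,0,-30],[0,0,-60]],"fingers":[35,35,35,35,35]}'; python3 -m jog '{"rotation":[[0,0,0],[0,0,0]],"offset":[[0,0,-60],[0,0,0]],"fingers":[35,35]}'
python3 - <<'E'
from h import *
s,t,r=cur(); print(t,r.as_matrix()[:,0])
for n in ("side","scene","wrist"):
  p=bot.read_camera(n); c=p['color']
  if n!="wrist":
    c=c[100:240,210:370] if n=="scene" else c[240:390,260:420]
    c=cv2.resize(c,None,fx=4,fy=4,interpolation=cv2.INTER_CUBIC)
  pts(p,["mandrel_mid","mandrel_nose","crank_pivot","crank_grip","wheel_axis","jaw_seat"])
  cv2.imwrite(f"pics/{n}13.png",c)
E
```

```text
t: 16.08
tool_pos: [0.4999, -0.1493, 0.1091]
eef_rot: [-0.002, -0.64, 0.768, 0.003]
contact_force: [1.2, 0.4, 1.0]
gripper_width: 0.407
t: 16.32
tool_pos: [0.5048, -0.1511, 0.1749]
eef_rot: [0.003, -0.64, 0.768, -0.004]
contact_force: [0.9, -0.4, -0.1]
gripper_width: 0.41
[ 0.50479548 -0.1511266   0.17486688] [-1.80596745e-01 -9.83556872e-01  8.33199599e-04]
mandrel_mid 0.63 [ 0.5029 -0.1447  0.0337] [340. 323.]
mandrel_nose 0.66 [ 0.4268 -0.1346  0.0354] [380. 325.]
mandrel_nose 0.17 [ 0.5687 -0.0575  0.0552] [305. 348.]
crank_pivot 0.65 [ 0.5095 -0.0479  0.0546] [339. 352.]
crank_grip 0.65 [ 0.5569 -0.0594  0.0614] [312. 345.]
wheel_axis 0.63 [ 0.5685 -0.0566  0.0565] [305. 348.]
jaw_seat 0.66 [ 0.5347 -0.1567  0.0328] [323. 319.]
jaw_seat 0.66 [ 0.5107 -0.0454  0.0592] [338. 351.]
mandrel_mid 0.71 [ 0.5021 -0.1508  0.0371] [274. 191.]
mandrel_nose 0.51 [ 0.4297 -0.1366  0.0371] [248. 199.]
crank_pivot 0.81 [ 0.5078 -0.0473  0.0544] [257. 164.]
crank_pivot 0.67 [ 0.5585 -0.0544  0.0658] [273. 156.]
crank_grip 0.59 [ 0.5587 -0.0514  0.0625] [272. 156.]
crank_grip 0.31 [ 0.7052 -0.3323  0.0021] [372. 208.]
wheel_axis 0.64 [ 0.5724 -0.0615  0.0645] [278. 156.]
wheel_axis 0.17 [ 0.4315 -0.1364  0.0356] [249. 199.]
wheel_axis 0.15 [ 0.5911 -0.3578  0.0044] [344. 231.]
jaw_seat 0.78 [ 0.5317 -0.1545  0.0351] [284. 187.]
mandrel_mid 0.91 [ 0.5045 -0.1493  0.0387] [315. 216.]
mandrel_nose 0.58 [ 0.4293 -0.1351  0.0385] [315. 305.]
crank_pivot 0.61 [ 0.5101 -0.0534  0.0604] [184. 239.]
crank_grip 0.86 [ 0.5594 -0.0563  0.0679] [163. 173.]
crank_grip 0.4 [ 0.5115 -0.0506  0.0598] [180. 238.]
wheel_axis 0.84 [ 0.5691 -0.0601  0.0627] [168. 157.]
jaw_seat 0.88 [ 0.532  -0.1526  0.0337] [313. 180.]
```

View pics/wrist13.png

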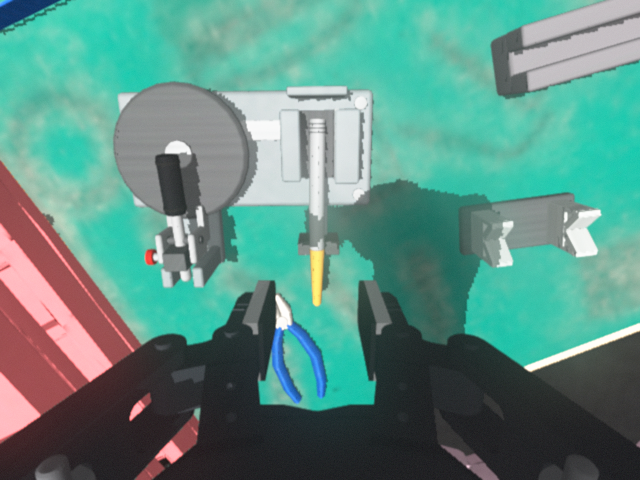

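View pics/side13.png

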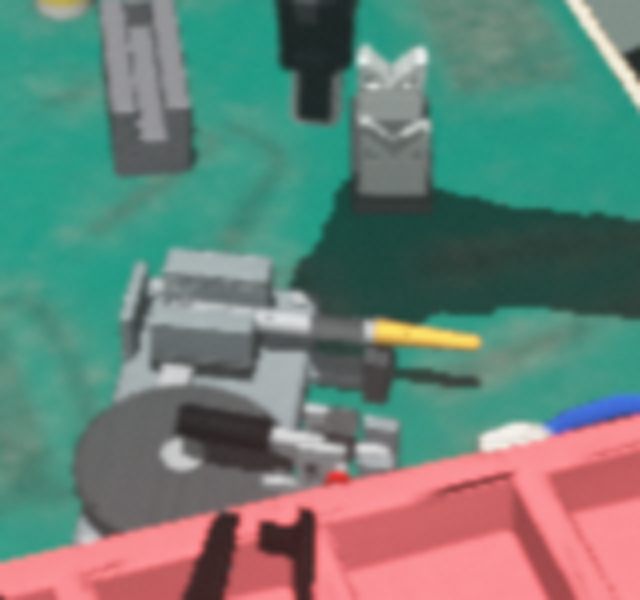

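```bash
python3 -m jog '{"rotation":[[0,0,0],[0,0,0],[0,0,0],[0,0,0]],"offset":[[-52,-18,0],[-51,-17,30],[0,0,45],[0,0,0]],"fingers":[35,35,35,35]}' 25
python3 - <<'E'
from h import *
s,t,r=cur(); print(t,r.as_matrix()[:,0])
for n in ("side","wrist"):
  p=bot.read_camera(n); c=p['color']
  if n!="wrist":
    c=c[260:390,240:400]
    c=cv2.resize(c,None,fx=4,fy=4,interpolation=cv2.INTER_CUBIC)
  pts(p,["crank_pivot","crank_grip"])
  cv2.imwrite(f"pics/{n}14.png",c) 
p=bot.read_camera("scene")
for h in (0,.1,.15,.2): print(h,proj(p,[.71,.205,h]),proj(p,[.357,.015,h]))
E
```

```text
t: 17.88
tool_pos: [0.5519, -0.0542, 0.0925]
eef_rot: [-0.003, -0.641, 0.768, 0.003]
contact_force: [-0.6, 0.4, 1.0]
gripper_width: 0.41
[ 0.5519291  -0.05418511  0.09248659] [-1.79349854e-01 -9.83784875e-01  9.74873777e-04]
crank_pivot 0.93 [ 0.5103 -0.0449  0.0582] [338. 351.]
crank_grip 0.51 [ 0.5546 -0.0579  0.0604] [313. 346.]
crank_grip 0.35 [ 0.7094 -0.1659 -0.0029] [235. 331.]
crank_pivot 0.63 [ 0.5101 -0.05    0.0611] [320. 342.]
crank_grip 0.59 [ 0.5601 -0.0558  0.0651] [314. 261.]
0 [275.04616329 112.06669253] [202.98287228 187.02577891]
0.1 [271.91276165  85.98208269] [194.88374679 160.86571124]
0.15 [270.22090043  71.89785572] [190.45107309 146.54823409]
0.2 [268.43646796  57.0430015 ] [185.72972576 131.29834498]
```

View pics/wrist14.png

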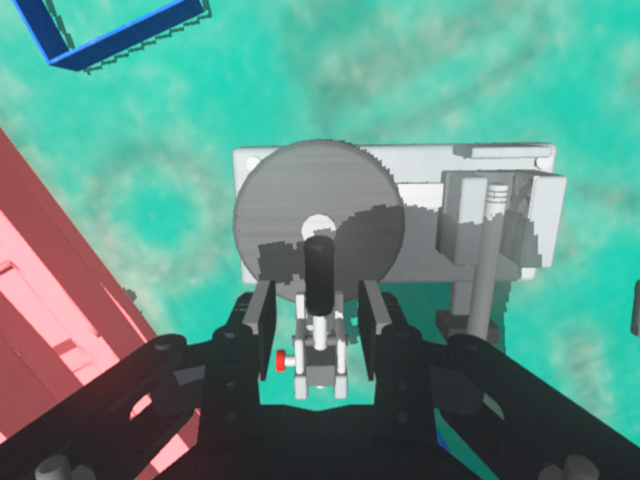

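View pics/side14.png

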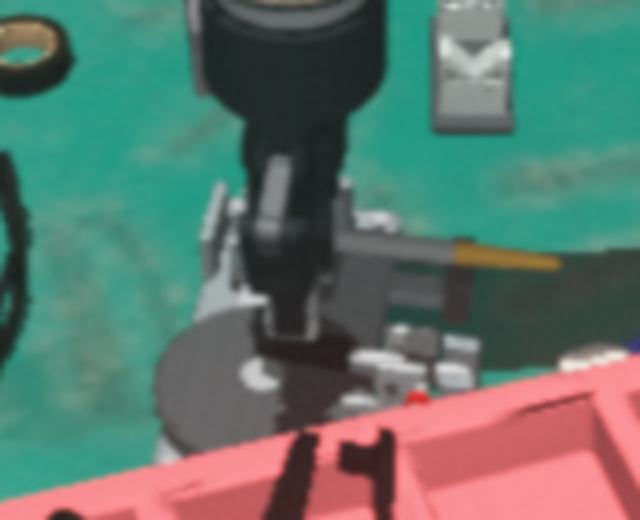

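```bash
python3 -m jog '{"rotation":[[0,0,0],[0,0,0],[0,0,0]],"offset":[[0,-3,25],[0,0,20],[0,0,0]],"fingers":[35,35,35]}' 25
python3 - <<'E'
from h import *
s,t,r=cur(); print(t,s['contact_force'])
p=bot.read_camera("side"); c=p['color']
cv2.imwrite("pics/side15.png",cv2.resize(c[260:390,240:400],None,fx=4,fy=4,interpolation=cv2.INTER_CUBIC))
p=bot.read_camera("wrist"); cv2.imwrite("pics/wrist15.png",p['color'])
E
```

```text
t: 18.6
tool_pos: [0.5568, -0.0557, 0.0499]
eef_rot: [-0.001, -0.64, 0.768, 0.001]
contact_force: [-0.1, 0.3, 0.3]
gripper_width: 0.412
[ 0.55683973 -0.05570316  0.04989782] [-0.05906899  0.33643295  0.28013137]
```

View pics/side15.png

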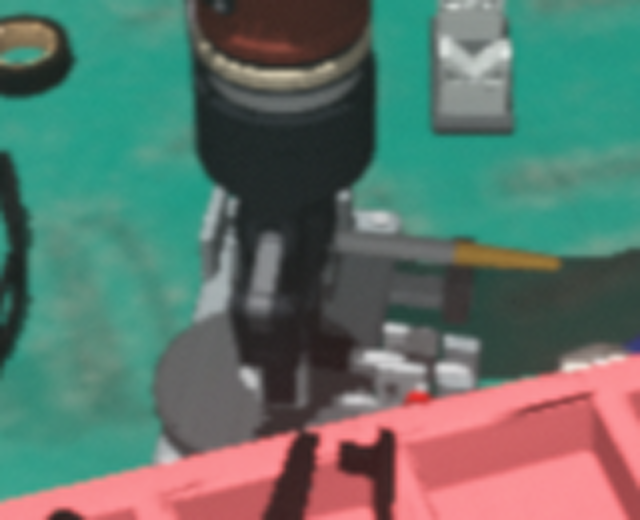

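View pics/wrist15.png

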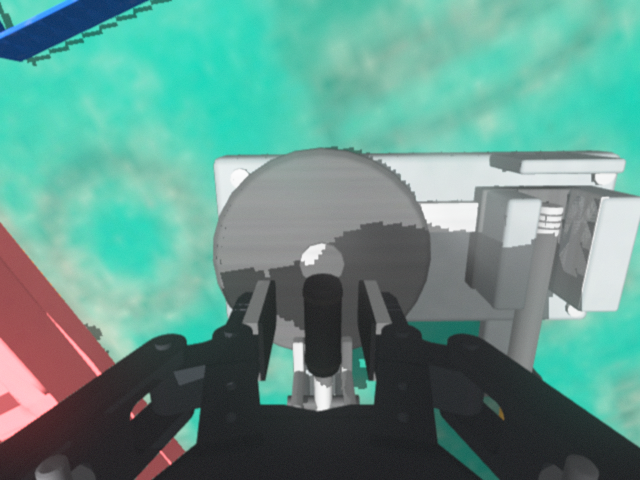

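```bash
python3 -m jog '{"rotation":[[0,0,0],[0,0,0],[0,0,0],[0,0,0]],"offset":[[1,0,0],[0,0,0],[0,0,0],[0,0,0]],"fingers":[0,0,0,0]}' 25;python3 -m jog '{"rotation":[[0,0,0],[0,0,0],[0,0,0],[0,0,0],[0,0,0]],"offset":[[0,2,-8.7],[0,3.4,-8.2],[0,4.9,-7.4],[0,6.1,-6.4],[0,0,0]],"fingers":[0,0,0,0,0]}'
python3 - <<'E'
from h import *
s,t,r=cur(); print(t,s['contact_force'])
p=bot.read_camera("scene"); c=p['color']
cv2.imwrite("pics/sc16.png",cv2.resize(c[110:240,220:360],None,fx=4,fy=4,interpolation=cv2.INTER_CUBIC))
p=bot.read_camera("wrist"); cv2.imwrite("pics/wrist16.png",p['color'])
E
```

```text
t: 19.2
tool_pos: [0.5582, -0.0578, 0.051]
eef_rot: [0.0, -0.64, 0.769, -0.001]
contact_force: [0.1, -3.1, 2.3]
gripper_width: 0.161
t: 19.82
tool_pos: [0.5401, -0.0542, 0.0812]
eef_rot: [-0.001, -0.64, 0.768, 0.0]
contact_force: [-1.2, -5.8, -2.9]
gripper_width: 0.168
[ 0.54011374 -0.05422674  0.08115011] [-1.24080201 -5.83701881 -2.85250337]
```

View pics/sc16.png

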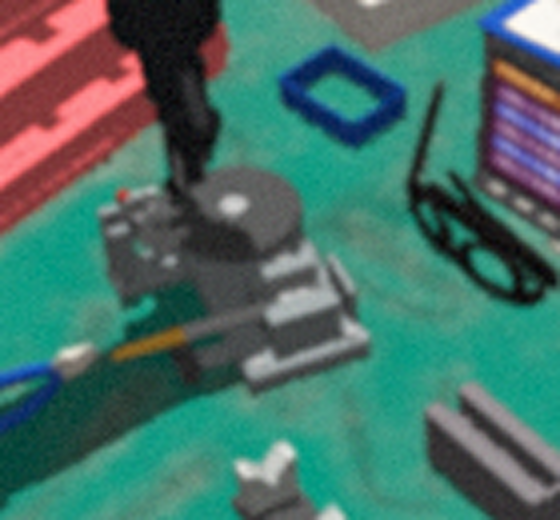

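View pics/wrist16.png

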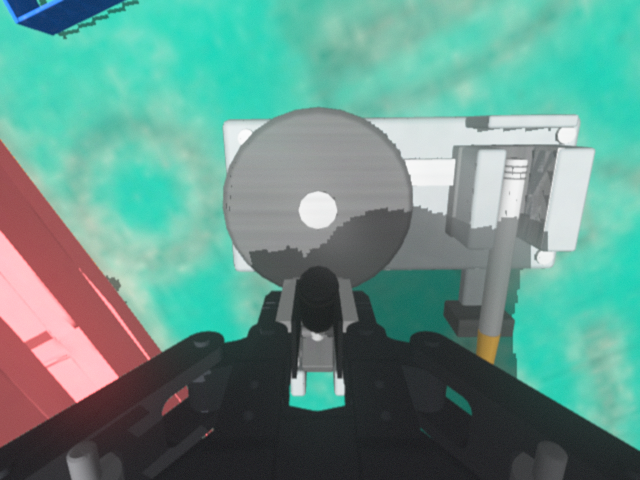

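```bash
python3 -m jog '{"rotation":[[0,0,0],[0,0,0],[0,0,0],[0,0,0],[0,0,0]],"offset":[[1,7.2,-5.1],[0,8.1,-3.7],[0,8.6,-2.2],[0,8.8,-0.6],[0,0,0]],"fingers":[0,0,0,0,0]}'
python3 - <<'E'
from h import *
s,t,r=cur(); print(t,s['contact_force'])
p=bot.read_camera("scene"); c=p['color']
cv2.imwrite("pics/sc17.png",cv2.resize(c[110:240,220:360],None,fx=4,fy=4,interpolation=cv2.INTER_CUBIC))
p=bot.read_camera("wrist"); cv2.imwrite("pics/wrist17.png",p['color'])
E
```

```text
t: 20.55
tool_pos: [0.5097, -0.0484, 0.0938]
eef_rot: [0.001, -0.64, 0.768, -0.001]
contact_force: [2.1, -3.4, 1.8]
gripper_width: 0.142
[ 0.50974302 -0.0483913   0.09377811] [ 2.11488414 -3.41977284  1.81689244]
```

View pics/sc17.png

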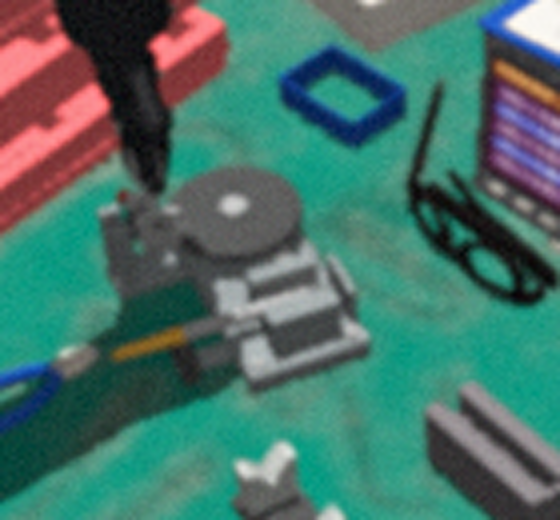

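View pics/wrist17.png

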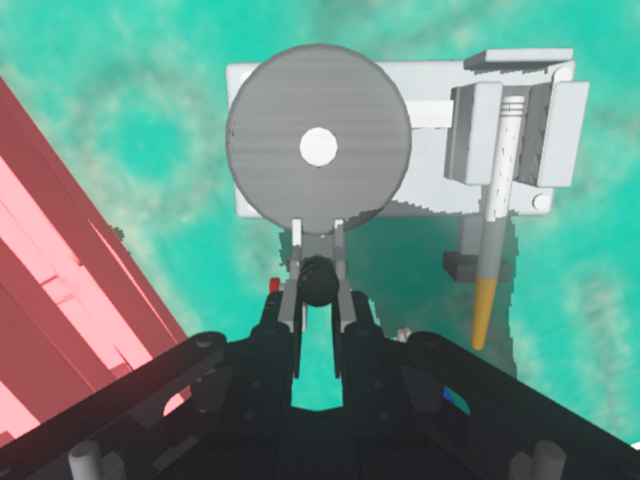

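```bash
python3 -m jog '{"rotation":[[0,0,0],[0,0,0],[0,0,0]],"offset":[[0,4,0],[0,3,0],[0,0,0]],"fingers":[0,0,0]}'
python3 - <<'E'
from h import *
s,t,r=cur(); print(t,s['contact_force'])
p=bot.read_camera("wrist"); cv2.imwrite("pics/wrist18.png",cv2.resize(p['color'][180:340,220:420],None,fx=3.5,fy=3.5))
E
```

```text
t: 21.02
tool_pos: [0.502, -0.0467, 0.0934]
eef_rot: [0.0, -0.64, 0.768, 0.001]
contact_force: [-1.6, -1.6, 2.8]
gripper_width: 0.078
[ 0.50196677 -0.0467369   0.09337548] [-1.61969311 -1.64856045  2.80734897]
```

View pics/wrist18.png

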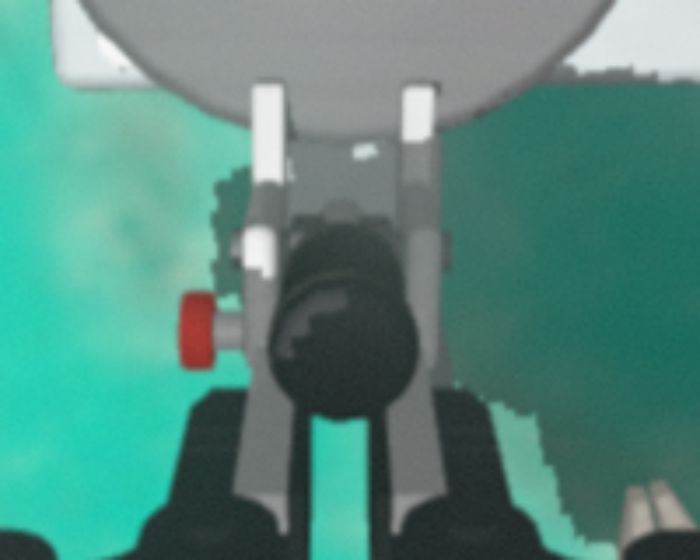

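```bash
python3 -m jog '{"rotation":[[0,0,0],[0,0,0],[0,0,0],[0,0,0]],"offset":[[0,0,0],[0,0,0],[0,0,-40],[0,0,-20]],"fingers":[40,40,40,40]}'
python3 - <<'E'
from h import *
from vise import V
v=V((.5702,-.0599),np.radians(-10.4))
s,t,r=cur(); print(t,s['contact_force'])
for n in ("wrist","side","scene"):
  p=bot.read_camera(n); pts(p,["crank_pivot","crank_grip"])
  for th in (1.2,1.4,1.5,1.6): print(th,proj(p,v(-.06+.062*np.cos(th),0,.058+.062*np.sin(th))).round(1),proj(p,v(-.06+.02*np.cos(th),0,.058+.02*np.sin(th))).round(1))
  c=p['color']
  c={'wrist':c[150:340,220:420],'side':c[260:380,260:400],'scene':c[110:220,220:340]}[n]
  cv2.imwrite(f"pics/{n}19.png",cv2.resize(c,None,fx=4,fy=4,interpolation=cv2.INTER_CUBIC)[:600])
E
```

```text
t: 21.58
tool_pos: [0.5022, -0.0467, 0.1536]
eef_rot: [0.0, -0.64, 0.768, 0.0]
contact_force: [-0.3, 0.4, -0.1]
gripper_width: 0.471
[ 0.50216494 -0.04671593  0.15363627] [-0.26494021  0.41437302 -0.05247641]
crank_pivot 0.57 [ 0.5102 -0.0493  0.0584] [319. 221.]
crank_grip 0.62 [ 0.5206 -0.0497  0.1148] [316. 230.]
1.2 [318.2 205.9] [318.  216.3]
1.4 [318.2 230.4] [318.  222.7]
1.5 [318.2 242.4] [317.9 225.9]
1.6 [318.1 253.9] [317.9 229. ]
crank_pivot 0.71 [ 0.512  -0.0453  0.0576] [337. 352.]
crank_pivot 0.19 [ 0.5692 -0.0583 -0.0024] [306. 370.]
crank_grip 0.55 [ 0.52   -0.05    0.1048] [333. 330.]
crank_grip 0.21 [ 0.3726 -0.1006  0.0007] [409. 350.]
1.2 [325.  324.5] [333.7 341.8]
1.4 [331.9 323.8] [335.9 341.6]
1.5 [335.5 323.9] [337.  341.7]
1.6 [339.1 324.2] [338.1 341.8]
crank_pivot 0.94 [ 0.507  -0.0455  0.054 ] [256. 164.]
crank_grip 0.42 [ 0.5186 -0.0476  0.1066] [258. 149.]
1.2 [262.8 145.2] [259.4 157.6]
1.4 [258.5 145.4] [258.  157.7]
1.5 [256.4 145.8] [257.3 157.8]
1.6 [254.2 146.4] [256.7 158. ]
```

View pics/wrist19.png

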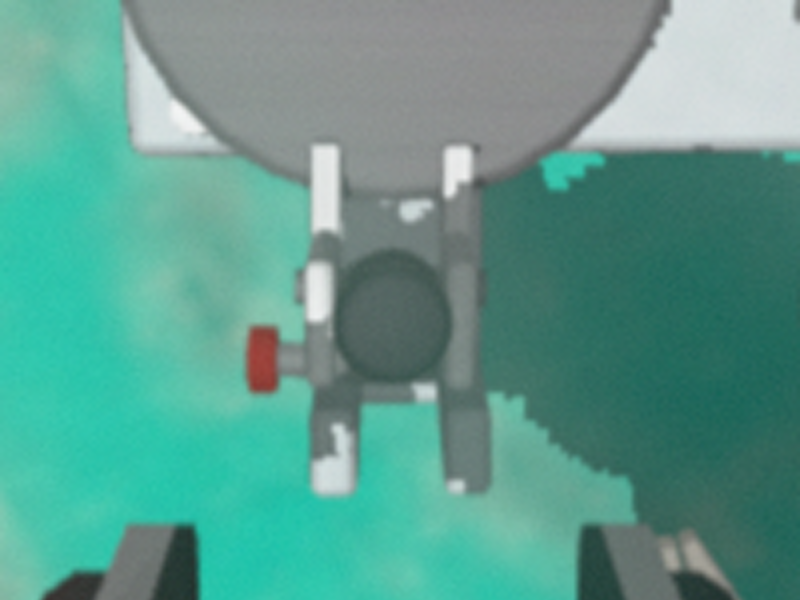

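View pics/side19.png

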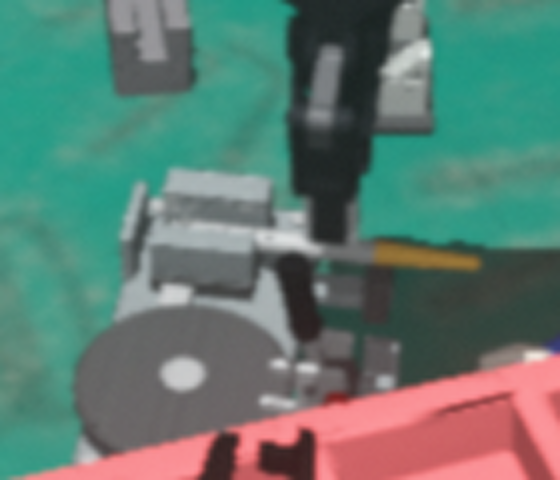

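View pics/scene19.png

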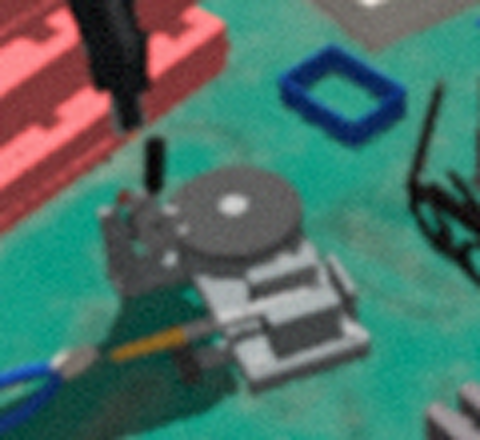

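```bash
python3 -m jog '{"rotation":[[0,0,0],[0,0,0],[0,0,0],[0,0,0],[0,0,0]],"offset":[[0,-47,0],[0,0,0],[0,0,28],[0,0,30],[0,0,0]],"fingers":[0,0,0,0,0]}' 40; python3 -m jog '{"rotation":[[0,0,0],[0,0,0],[0,0,0],[0,0,0]],"offset":[[0,7,0],[0,4,0],[0,3,0],[0,0,0]],"fingers":[0,0,0,0]}';python3 -m jog '{"rotation":[[0,0,0],[0,0,0],[0,0,0]],"offset":[[0,3,0],[0,2,0],[0,0,0]],"fingers":[0,0,0]}'
```

```text
t: 22.65
tool_pos: [0.5455, -0.0554, 0.0924]
eef_rot: [-0.002, -0.64, 0.768, 0.003]
contact_force: [-0.6, -0.2, -0.2]
gripper_width: -0.001
t: 23.15
tool_pos: [0.5345, -0.0532, 0.0952]
eef_rot: [0.0, -0.64, 0.768, -0.0]
contact_force: [0.8, -0.6, 0.4]
gripper_width: 0.001
t: 23.52
tool_pos: [0.5296, -0.0524, 0.0947]
eef_rot: [0.0, -0.64, 0.768, -0.0]
contact_force: [0.5, -0.1, -0.3]
gripper_width: 0.004
```

```bash
python3 -m jog '{"rotation":[[0,0,0],[0,0,0],[0,0,0]],"offset":[[0,2,0],[0,1.5,0],[0,0,0]],"fingers":[0,0,0]}';  python3 - <<'E'
from h import *
s,t,r=cur(); print(t,s['contact_force'])
for n in ("wrist","side"):
  p=bot.read_camera(n)
  c=p['color']
  c={'wrist':c[150:340,220:420],'side':c[260:380,260:400],'scene':c[110:220,220:340]}[n]
  cv2.imwrite(f"pics/{n}20.png",cv2.resize(c,None,fx=4,fy=4,interpolation=cv2.INTER_CUBIC)[:600])
E
```

```text
t: 23.9
tool_pos: [0.5274, -0.052, 0.0949]
eef_rot: [0.001, -0.64, 0.768, -0.001]
contact_force: [2.9, -1.5, 0.3]
gripper_width: -0.004
[ 0.52742908 -0.05202446  0.09489458] [ 2.90571455 -1.50607509  0.29175604]
```

View pics/wrist20.png

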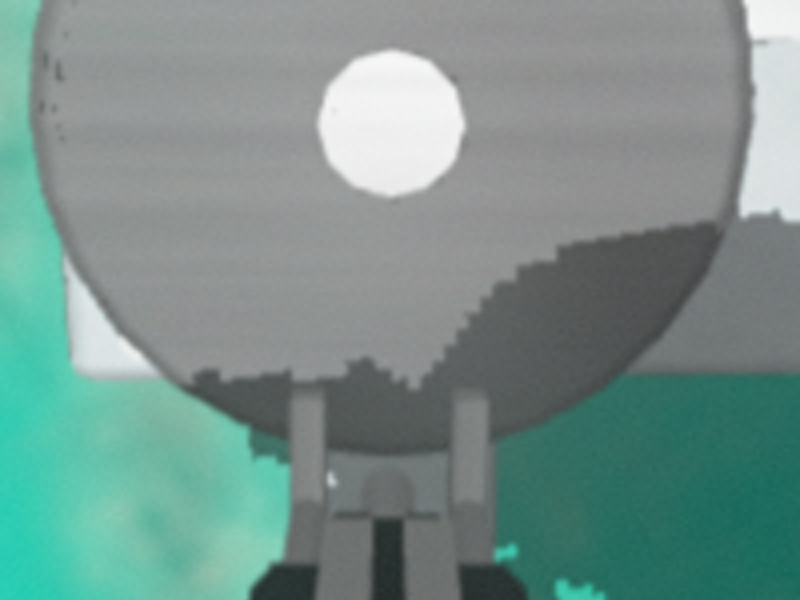

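View pics/side20.png

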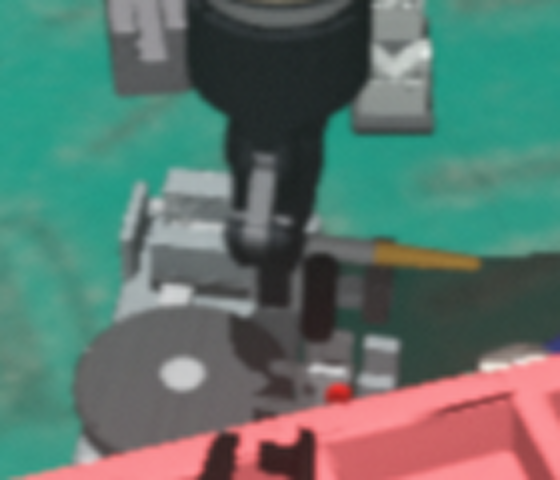

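```bash
python3 -m jog '{"rotation":[[0,0,0],[0,0,0],[0,0,0]],"offset":[[0,1.5,0],[0,1,0],[0,0,0]],"fingers":[0,0,0]}'; python3 -m jog '{"rotation":[[0,0,0],[0,0,0],[0,0,0],[0,0,0]],"offset":[[0,-10,0],[0,-10,-20],[0,0,-45],[0,45,0]],"fingers":[0,0,35,35]}'
python3 - <<'E'
from h import *
from vise import V
v=V((.5702,-.0599),np.radians(-10.4))
s,t,r=cur(); print(t,s['contact_force'])
for n in ("wrist","side"):
  p=bot.read_camera(n)
  pts(p,["crank_grip"])
  for th in (1.2,1.4,1.5,1.6): print(th,proj(p,v(-.06+.062*np.cos(th),0,.058+.062*np.sin(th))).round(1),proj(p,v(-.06+.02*np.cos(th),0,.058+.02*np.sin(th))).round(1))
  c=p['color']
  c={'wrist':c[150:340,220:420],'side':c[260:380,260:400],'scene':c[110:220,220:340]}[n]
  cv2.imwrite(f"pics/{n}21.png",cv2.resize(c,None,fx=4,fy=4,interpolation=cv2.INTER_CUBIC)[:600])
E
```

```text
t: 24.38
tool_pos: [0.5269, -0.0519, 0.0951]
eef_rot: [0.002, -0.64, 0.768, -0.003]
contact_force: [6.6, -1.3, -3.8]
gripper_width: -0.001
t: 24.88
tool_pos: [0.5023, -0.0474, 0.1622]
eef_rot: [0.002, -0.64, 0.768, -0.002]
contact_force: [-0.4, -0.1, -0.8]
gripper_width: 0.4
[ 0.50231257 -0.04742661  0.16215136] [-0.4045008  -0.08312194 -0.79697329]
crank_grip 0.85 [ 0.5107 -0.0467  0.1093] [313. 242.]
1.2 [316.9 203.5] [316.9 214.3]
1.4 [316.9 226.8] [316.9 220.5]
1.5 [316.8 238.3] [316.9 223.6]
1.6 [316.8 249.4] [316.9 226.6]
1.2 [325.  324.5] [333.7 341.8]
1.4 [331.9 323.8] [335.9 341.6]
1.5 [335.5 323.9] [337.  341.7]
1.6 [339.1 324.2] [338.1 341.8]
```

View pics/wrist21.png

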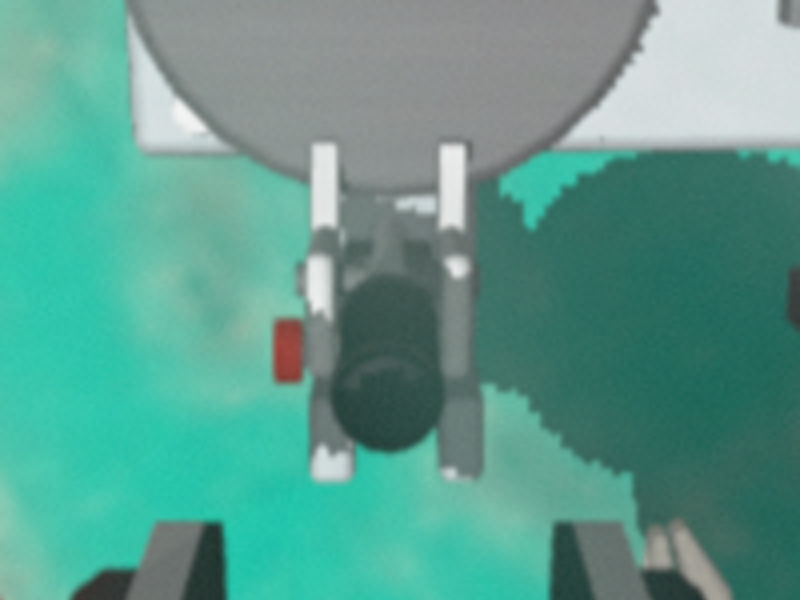

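View pics/side21.png

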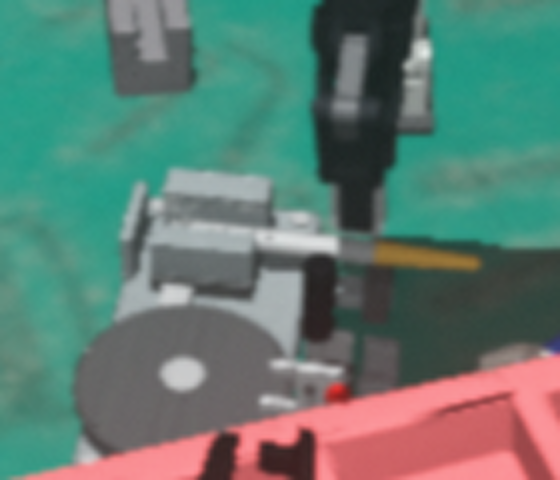

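Handle upright (sleeve end at (317,250), fits θ≈1.6). The red knob has moved in towards its bracket, from crop x=262 to 288, so the pin has sprung in. Next I take the upright sleeve.

```bash
python3 -m jog '{"rotation":[[0,0,0],[0,0,0],[0,0,0],[0,0,0]],"offset":[[0,-10,0],[0,0,40],[0,0,33],[0,0,0]],"fingers":[35,35,35,35]}'
python3 - <<'E'
from h import *
s,t,r=cur(); print(t,s['contact_force'],s['qpos'])
p=bot.read_camera("wrist"); cv2.imwrite("pics/wrist22.png",p['color'])
E
```

```text
t: 25.58
tool_pos: [0.5082, -0.0487, 0.0843]
eef_rot: [-0.002, -0.64, 0.768, 0.002]
contact_force: [0.1, 0.1, 0.5]
gripper_width: 0.407
[ 0.50824282 -0.04867061  0.08426732] [0.0671683  0.06339421 0.4709834 ] [-0.04664935  0.61518771  0.14908549  1.97839114 -0.16065996  0.56475879
 -1.54042509]
```

View pics/wrist22.png

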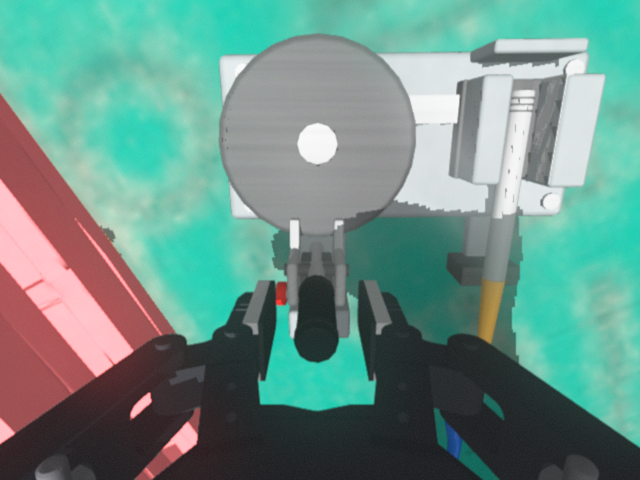

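```bash
python3 -m jog '{"rotation":[[0,0,0],[0,0,0],[0,0,0],[0,0,0]],"offset":[[0,0,0],[0,0,0],[0,0,0],[0,0,0]],"fingers":[0,0,0,0]}' 50;python3 -m jog '{"rotation":[[0,0,-9.7],[0,0,-9.7],[0,0,-9.7],[0,0,0]],"offset":[[10.1,-0.9,0],[10.1,-0.9,0],[10.1,-0.9,0],[0,0,0]],"fingers":[0,0,0,0]}'
python3 - <<'E'
from h import *
s,t,r=cur(); print(t,s['contact_force'],r.as_matrix()[:,0])
p=bot.read_camera("wrist"); cv2.imwrite("pics/wrist23.png",p['color'])
E
```

```text
t: 26.12
tool_pos: [0.5104, -0.0488, 0.0878]
eef_rot: [0.001, -0.64, 0.768, -0.001]
contact_force: [1.5, 0.4, 5.8]
gripper_width: 0.156
t: 26.62
tool_pos: [0.5126, -0.0797, 0.0878]
eef_rot: [-0.001, 0.813, -0.583, 0.001]
contact_force: [0.6, -1.6, 5.3]
gripper_width: 0.162
[ 0.51257175 -0.07967411  0.08782825] [ 0.63187655 -1.57115589  5.33041763] [ 0.32047875 -0.94725467  0.0014011 ]
```

View pics/wrist23.png

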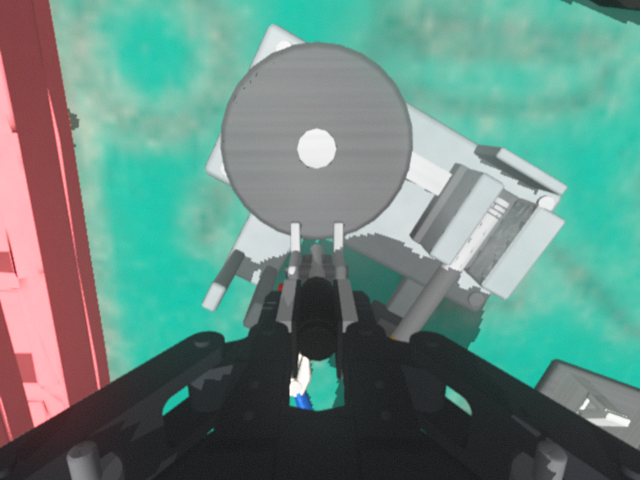

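```bash
python3 -m jog '{"rotation":[[0,0,-9.7],[0,0,-9.7],[0,0,-9.7],[0,0,-9.7]],"offset":[[10.1,-0.9,0],[10.1,-0.9,0],[10.1,-0.9,0],[10.1,-0.9,0]],"fingers":[0,0,0,0]}'; python3 -m jog '{"rotation":[[0,0,-9.7],[0,0,-9.7],[0,0,-9.7],[0,0,-9.7],[0,0,0]],"offset":[[10.1,-0.9,0],[10.1,-0.9,0],[10.1,-0.9,0],[10.1,-0.9,0],[0,0,0]],"fingers":[0,0,0,0,0]}'
python3 - <<'E'
from h import *
s,t,r=cur(); print(t,s['contact_force'],r.inv().apply(s['contact_force']),r.as_matrix()[:,0])
p=bot.read_camera("wrist"); cv2.imwrite("pics/wrist24.png",p['color'])
E
```

```text
t: 27.18
tool_pos: [0.5354, -0.1097, 0.0878]
eef_rot: [0.0, 0.961, -0.277, -0.001]
contact_force: [-1.8, 2.0, 7.9]
gripper_width: 0.157
t: 27.8
tool_pos: [0.5761, -0.12, 0.0879]
eef_rot: [0.001, 0.998, 0.055, 0.001]
contact_force: [0.8, -1.0, 6.0]
gripper_width: 0.157
[ 0.57609426 -0.12004535  0.08788516] [ 0.81074632 -0.96758111  5.99615803] [ 0.71412866  1.06181984 -5.99249471] [0.9939333  0.10995722 0.00245047]
```

View pics/wrist24.png

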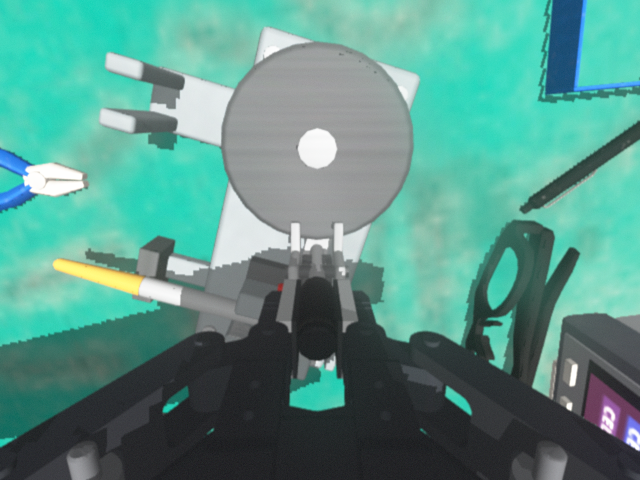

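```bash
python3 -m jog '{"rotation":[[0,0,-9.7],[0,0,-9.7],[0,0,0]],"offset":[[10.1,-0.9,0],[10.1,-0.9,0],[0,0,0]],"fingers":[0,0,0]}'
cat > f.py <<'E'
from h import *
s,t,r=cur(); x=r.as_matrix()[:,0]; a=np.degrees(np.arctan2(x[1],x[0])); print('tool F',r.inv().apply(s['contact_force']).round(1),'turn',np.radians(a+100.4).round(3), 'pos az',(np.arctan2(t[1]+.0599,t[0]-.5702)+np.radians(190.4)).round(3), s['gripper_width'],s['qpos'][6])
E
python3 f.py; python3 -m jog '{"rotation":[[0,0,-4],[0,0,0]],"offset":[[4.2,-0.2,0],[0,0,0]],"fingers":[0,0]}'; python3 f.py;  python3 -m jog '{"rotation":[[0,0,-2],[0,0,0]],"offset":[[2.1,0,0],[0,0,0]],"fingers":[0,0]}'; python3 f.py
```

```text
t: 28.22
tool_pos: [0.5958, -0.1144, 0.0879]
eef_rot: [0.001, 0.975, 0.223, 0.001]
contact_force: [1.6, -1.5, 5.0]
gripper_width: 0.158
tool F [ 0.8  2.1 -5. ] turn 2.201 pos az 2.191 0.15835213670497955 0.18402239817433538
t: 28.48
tool_pos: [0.5987, -0.1129, 0.0879]
eef_rot: [0.002, 0.967, 0.256, 0.0]
contact_force: [-1.0, -2.8, 5.4]
gripper_width: 0.155
tool F [-2.3  2.  -5.4] turn 2.27 pos az 2.245 0.15501752673096672 0.23701374180924872
t: 28.72
tool_pos: [0.6001, -0.1121, 0.0879]
eef_rot: [0.002, 0.962, 0.273, 0.0]
contact_force: [0.1, -3.2, 6.0]
gripper_width: 0.157
tool F [-1.6  2.8 -6. ] turn 2.305 pos az 2.273 0.1567214848667469 0.2636611373467194
```

```bash
for i in 1 ; do python3 -m jog '{"rotation":[[0,0,-3],[0,0,0]],"offset":[[3.1,-0.1,0],[0,0,0]],"fingers":[0,0]}' >/dev/null; python3 f.py; python3 -m jog '{"rotation":[[0,0,-3],[0,0,0]],"offset":[[3.1,-0.1,0],[0,0,0]],"fingers":[0,0]}'>/dev/null; python3 f.py; done
```

```text
tool F [-2.   1.7 -5.6] turn 2.357 pos az 2.326 0.1543874394667042 0.30383918470303006
tool F [-1.5  1.8 -6.9] turn 2.409 pos az 2.371 0.16268994475426463 0.34389270744466116
```

```bash
python3 -m jog '{"rotation":[[0,0,-3],[0,0,0]],"offset":[[3.1,-0.1,0],[0,0,0]],"fingers":[0,0]}' >/dev/null; python3 f.py; python3 -m jog '{"rotation":[[0,0,-3],[0,0,0]],"offset":[[3.1,-0.1,0],[0,0,0]],"fingers":[0,0]}'>/dev/null; python3 f.py
python3 - <<'E'
from h import *
for n in ("side","scene"):
  p=bot.read_camera(n)
  c=p['color']
  c={'side':c[240:380,260:420],'scene':c[110:230,230:370]}[n]
  cv2.imwrite(f"pics/{n}25.png",cv2.resize(c,None,fx=4.5,fy=4.5,interpolation=cv2.INTER_CUBIC)[:600])
E
```

```text
tool F [-3.1  1.6 -6.7] turn 2.461 pos az 2.411 0.15894446052295902 0.3838825309420753
tool F [-4.9  2.3 -8.4] turn 2.513 pos az 2.448 0.15579288210090506 0.42388819541462003
```

View pics/side25.png

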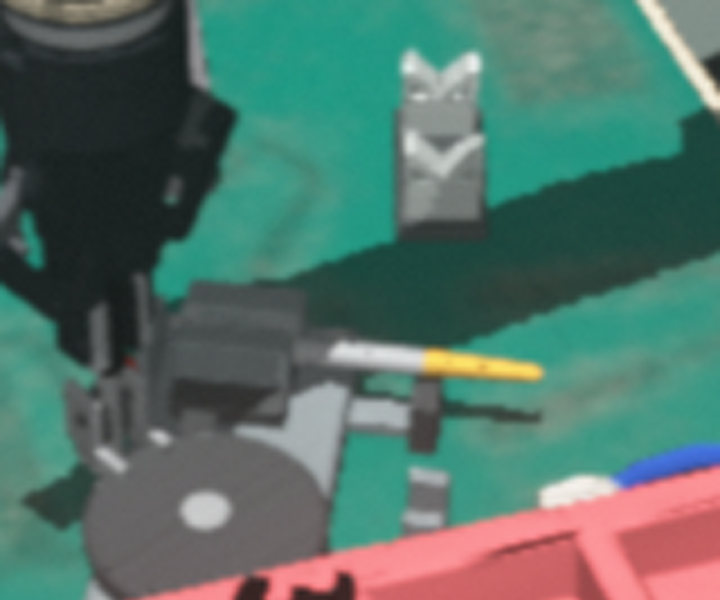

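View pics/scene25.png

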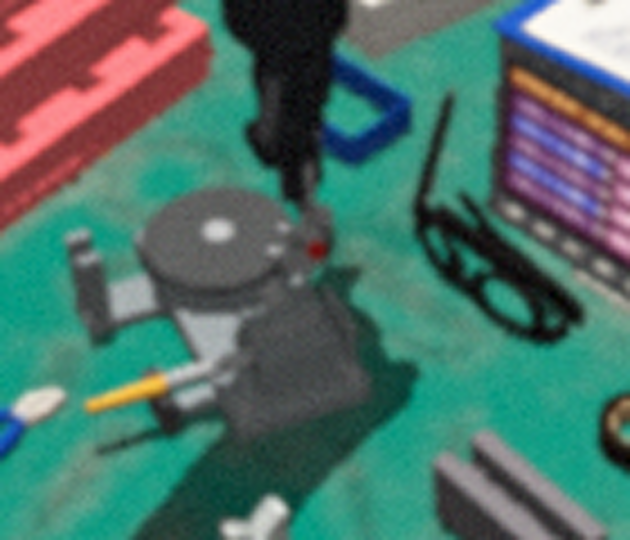

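```bash
python3 -m jog '{"rotation":[[0,0,-3],[0,0,0]],"offset":[[3.1,-0.1,0],[0,0,0]],"fingers":[0,0]}' >/dev/null; python3 f.py; python3 -m jog '{"rotation":[[0,0,-2],[0,0,0]],"offset":[[3.1,-0.1,0],[0,0,0]],"fingers":[0,0]}'>/dev/null; python3 f.py
```

```text
tool F [ -5.8   1.3 -10. ] turn 2.565 pos az 2.484 0.160659043268113 0.4637977612894382
tool F [ -7.4   0.6 -11. ] turn 2.599 pos az 2.52 0.15276617464118605 0.4893866000422667
```

```bash
python3 -m jog '{"rotation":[[0,0,-1],[0,0,0]],"offset":[[3.1,-0.1,0],[0,0,0]],"fingers":[0,0]}' >/dev/null; python3 f.py; python3 -m jog '{"rotation":[[0,0,-1],[0,0,0]],"offset":[[3.1,-0.1,0],[0,0,0]],"fingers":[0,0]}'>/dev/null; python3 f.py
```

```text
tool F [ -8.9   0.6 -11.2] turn 2.616 pos az 2.554 0.16157624975161117 0.5008447369661504
tool F [-10.1   0.6 -12.2] turn 2.633 pos az 2.588 0.1568058824477236 0.5123326008651786
```

```bash
python3 -m jog '{"rotation":[[0,0,0],[0,0,0],[0,0,0],[0,0,0],[0,0,0]],"offset":[[0,0,0],[0,0,0],[0,0,-15],[0,0,-50],[0,0,-50]],"fingers":[35,35,35,35,35]}'; python3 -m jog '{"rotation":[[0,0,0],[0,0,0],[0,0,0]],"offset":[[-40,0,-30],[0,0,0],[0,0,0]],"fingers":[35,35,35]}'
python3 - <<'E'
from h import *
for n in ("wrist","side","scene"):
  p=bot.read_camera(n)
  pts(p,["mandrel_mid","mandrel_nose","jaw_seat","crank_grip","crank_pivot"])
  c=p['color']
  if n!="wrist":
    c={'side':c[240:380,260:420],'scene':c[110:230,230:370]}[n]
    c=cv2.resize(c,None,fx=4.5,fy=4.5,interpolation=cv2.INTER_CUBIC)[:600]
  cv2.imwrite(f"pics/{n}26.png",c)
E
```

```text
t: 31.45
tool_pos: [0.6184, -0.0907, 0.2036]
eef_rot: [-0.001, 0.903, 0.429, 0.002]
contact_force: [0.1, -0.5, 0.2]
gripper_width: 0.411
t: 31.82
tool_pos: [0.5927, -0.1224, 0.232]
eef_rot: [-0.001, 0.903, 0.429, 0.001]
contact_force: [-0.1, 0.5, -1.0]
gripper_width: 0.413
mandrel_mid 0.63 [ 0.503  -0.1566  0.0366] [224. 152.]
mandrel_nose 0.87 [ 0.427  -0.1442  0.035 ] [174.  72.]
jaw_seat 0.62 [ 0.5325 -0.1539  0.0344] [249. 175.]
jaw_seat 0.55 [ 0.4297 -0.1419  0.0369] [178.  73.]
crank_grip 0.88 [ 0.6074 -0.1057  0.1089] [346. 225.]
crank_grip 0.48 [ 0.4607 -0.3159 -0.0005] [ 95. 215.]
crank_pivot 0.81 [ 0.6058 -0.1047  0.0609] [341. 208.]
mandrel_mid 0.55 [ 0.5    -0.1541  0.0363] [341. 318.]
mandrel_mid 0.38 [ 0.4268 -0.1418  0.0297] [380. 325.]
mandrel_nose 0.72 [ 0.4266 -0.1427  0.0335] [380. 323.]
jaw_seat 0.65 [ 0.5351 -0.1573  0.0351] [323. 318.]
crank_grip 0.52 [ 0.6033 -0.1084  0.1028] [286. 309.]
crank_pivot 0.92 [ 0.6044 -0.1044  0.0575] [286. 329.]
mandrel_mid 0.45 [ 0.5028 -0.1574  0.0345] [275. 193.]
mandrel_nose 0.47 [ 0.4282 -0.14    0.0348] [248. 200.]
jaw_seat 0.96 [ 0.533  -0.1542  0.0364] [284. 187.]
crank_grip 0.41 [ 0.6051 -0.103   0.1135] [295. 146.]
crank_pivot 0.95 [ 0.6035 -0.1043  0.053 ] [296. 163.]
crank_pivot 0.21 [ 0.5924 -0.3565  0.0041] [344. 231.]
```

View pics/wrist26.png

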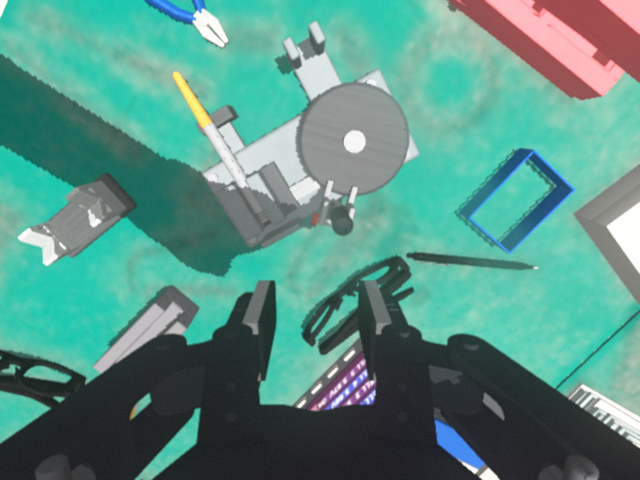

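View pics/side26.png

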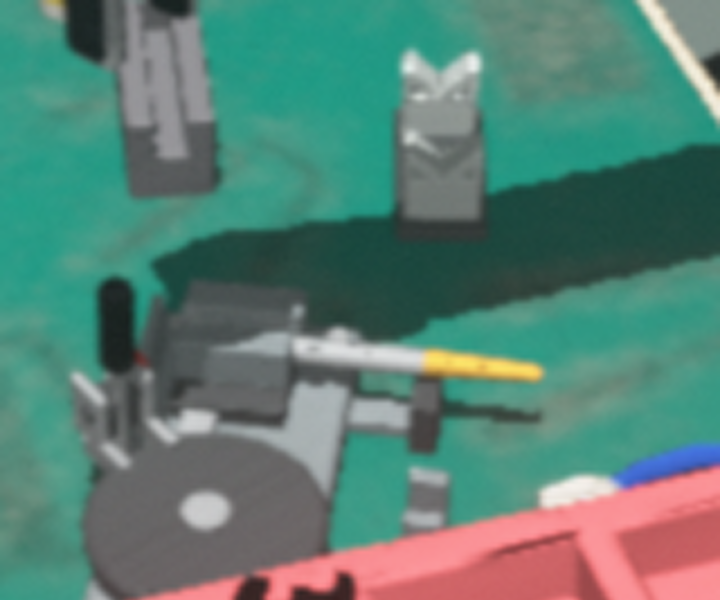

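View pics/scene26.png

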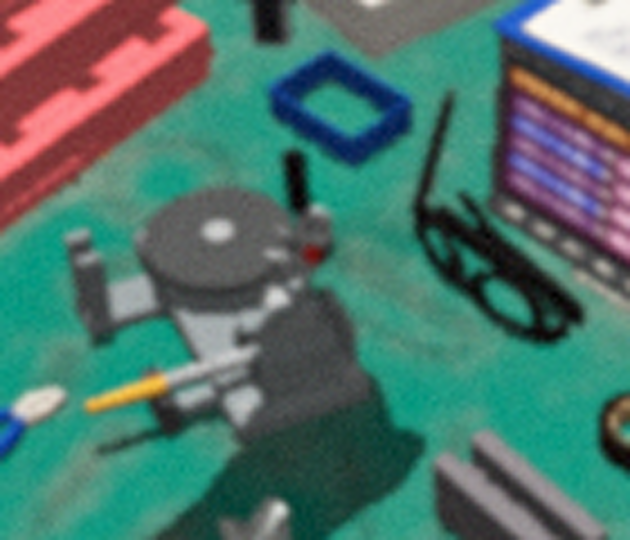

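The view shows the mandrel clamped in line and the handle upright, with the pivot at about 2.42 rad. Comparing knob pixels with the gripped view, (317,250)→(313,255), suggests the wheel sprang back when I let go all at once. I'll regrip, retighten and unload slowly, so friction keeps the clamp force.

Run:
```python
from h import *
a=np.radians(38.0)
rows([.6068,-.1066,.16],x=[np.cos(a),np.sin(a),0],n=2)
```

```text
rot cands [array([ 0. , -0. , 12.7]), array([   0. ,    0. , -167.3])]
n 2 rot/row [ 0.  -0.   6.3] dist 75.2
[11.4  0.1 35.8]
[11.3 -1.2 35.8]
```

```bash
python3 -m jog '{"rotation":[[0,0,6.3],[0,0,6.3],[0,0,0],[0,0,0]],"offset":[[11.4,0,33],[11.3,-1.2,33],[0,0,0],[0,0,0]],"fingers":[35,35,35,35]}'
python3 - <<'E'
from h import *
p=bot.read_camera("wrist"); pts(p,["crank_grip"]); cv2.imwrite("pics/wrist27.png",p['color'])
E
python3 f.py
```

```text
t: 33.22
tool_pos: [0.6074, -0.1068, 0.1668]
eef_rot: [0.0, 0.945, 0.327, 0.001]
contact_force: [-0.1, -0.2, 0.8]
gripper_width: 0.412
crank_grip 0.62 [ 0.6051 -0.1067  0.1116] [314. 252.]
tool F [-0.1  0.  -0.2] turn 2.417 pos az 2.423 0.4088547979044045 0.40688799177961354
```

View pics/wrist27.png

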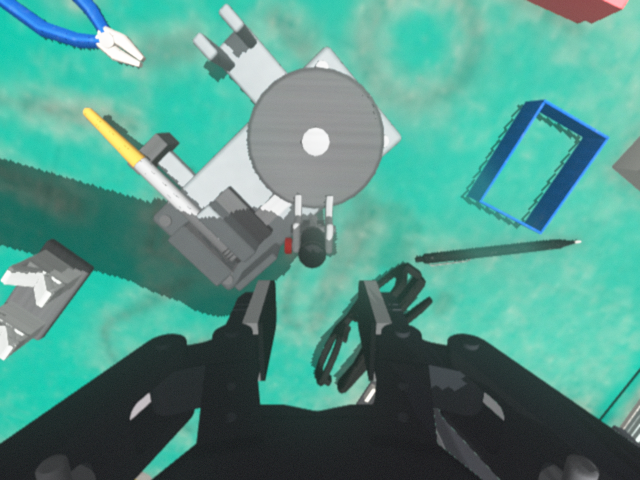

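```bash
python3 -m jog '{"rotation":[[0,0,0],[0,0,0],[0,0,0]],"offset":[[-2,0,40],[0,0,39],[0,0,0]],"fingers":[35,35,35]}'; python3 -m jog '{"rotation":[[0,0,0],[0,0,0],[0,0,0],[0,0,0]],"offset":[[0,0,0],[0,0,0],[0,0,0],[0,0,0]],"fingers":[0,0,0,0]}' 50;python3 f.py; python3 -m jog '{"rotation":[[0,0,-1],[0,0,0]],"offset":[[3,0,0],[0,0,0]],"fingers":[0,0]}' >/dev/null; python3 f.py; python3 -m jog '{"rotation":[[0,0,-1],[0,0,0]],"offset":[[3.1,-0.1,0],[0,0,0]],"fingers":[0,0]}'>/dev/null; python3 f.py
```

```text
t: 33.7
tool_pos: [0.6033, -0.1086, 0.085]
eef_rot: [-0.001, 0.945, 0.326, -0.002]
contact_force: [0.1, -1.5, 0.6]
gripper_width: 0.409
t: 34.2
tool_pos: [0.6064, -0.108, 0.0889]
eef_rot: [0.001, 0.945, 0.326, 0.001]
contact_force: [-2.0, -0.8, 6.6]
gripper_width: 0.161
tool F [-2.  -0.6 -6.6] turn 2.417 pos az 2.397 0.16132631363487143 0.34727644113723793
tool F [-3.5 -0.6 -8.3] turn 2.434 pos az 2.426 0.1587317053220699 0.3596372508689357
tool F [-4.4 -0.4 -9.4] turn 2.451 pos az 2.463 0.1572361160088081 0.37169521334382527
```

```bash
python3 -m jog '{"rotation":[[0,0,-2],[0,0,0]],"offset":[[4,0,0],[0,0,0]],"fingers":[0,0]}' >/dev/null; python3 f.py; python3 -m jog '{"rotation":[[0,0,-2],[0,0,0]],"offset":[[4,-0.2,0],[0,0,0]],"fingers":[0,0]}'>/dev/null; python3 f.py; python3 -m jog '{"rotation":[[0,0,-2],[0,0,0]],"offset":[[3,-0.2,0],[0,0,0]],"fingers":[0,0]}'>/dev/null; python3 f.py
```

```text
tool F [ -6.8  -1.8 -11.2] turn 2.486 pos az 2.51 0.16107730236254889 0.3974796001898321
tool F [ -9.5  -2.8 -12.4] turn 2.52 pos az 2.554 0.15968282726460106 0.4227606547458393
tool F [-10.8  -3.  -13.9] turn 2.554 pos az 2.584 0.15394287681220373 0.448680320228938
```

```bash
python3 -m jog '{"rotation":[[0,0,0],[0,0,0],[0,0,0],[0,0,0]],"offset":[[-1,0,0],[-1,0,0],[-1,0,0],[0,0,0]],"fingers":[0,0,0,0]}' >/dev/null; python3 f.py;  python3 -m jog '{"rotation":[[0,0,0],[0,0,0],[0,0,0],[0,0,0]],"offset":[[-1,0,0],[-1,0,0],[-1,0,0],[0,0,0]],"fingers":[0,0,0,0]}' >/dev/null; python3 f.py
```

```text
tool F [ -7.1  -1.7 -11.7] turn 2.555 pos az 2.569 0.15936916383561378 0.4507171205109263
tool F [-6.4 -1.1 -9.4] turn 2.555 pos az 2.537 0.15937113242361528 0.4529271126851717
```

```bash
python3 -m jog '{"rotation":[[0,0,0],[0,0,0],[0,0,0]],"offset":[[-1,0,0],[-1,0,0],[0,0,0]],"fingers":[0,0,0]}' >/dev/null; python3 f.py;  python3 -m jog '{"rotation":[[0,0,0],[0,0,0],[0,0,0]],"offset":[[-1,0,0],[-1,0,0],[0,0,0]],"fingers":[0,0,0]}' >/dev/null; python3 f.py; python3 -m jog '{"rotation":[[0,0,0],[0,0,0],[0,0,0]],"offset":[[-1,0,0],[-1,0,0],[0,0,0]],"fingers":[0,0,0]}' >/dev/null; python3 f.py
```

```text
tool F [-4.9 -0.8 -9.4] turn 2.556 pos az 2.515 0.1570244243762803 0.4544211741790199
tool F [-2.9 -1.9 -8.6] turn 2.556 pos az 2.492 0.1551646707778799 0.4558716372068567
tool F [-2.1 -2.3 -8.9] turn 2.556 pos az 2.47 0.15563370775445648 0.457407996494435
```

```bash
python3 -m jog '{"rotation":[[0,0,0],[0,0,0],[0,0,0]],"offset":[[-1,0,0],[-0.5,0,0],[0,0,0]],"fingers":[0,0,0]}' >/dev/null; python3 f.py; python3 -m jog '{"rotation":[[0,0,0],[0,0,0]],"offset":[[-0.7,0,0],[0,0,0]],"fingers":[0,0]}' >/dev/null; python3 f.py
```

```text
tool F [-2.  -2.1 -7.4] turn 2.557 pos az 2.455 0.15550414774994975 0.45857722358045205
tool F [-1.7 -1.3 -7.4] turn 2.557 pos az 2.446 0.15784201383291854 0.45906768000531484
```

```bash
python3 -m jog '{"rotation":[[0,0,0],[0,0,0]],"offset":[[-0.8,0,0],[0,0,0]],"fingers":[0,0]}' >/dev/null; python3 f.py; python3 -m jog '{"rotation":[[0,0,0],[0,0,0]],"offset":[[-0.7,0,0],[0,0,0]],"fingers":[0,0]}' >/dev/null; python3 f.py
```

```text
tool F [-1.7 -0.7 -7.5] turn 2.557 pos az 2.438 0.15758727924496083 0.45972060398713965
tool F [-0.7 -1.1 -6. ] turn 2.557 pos az 2.429 0.15673594301386345 0.460267902413333
```

```bash
python3 -m jog '{"rotation":[[0,0,0],[0,0,0],[0,0,0],[0,0,0],[0,0,0]],"offset":[[0,0,0],[0,0,0],[0,0,0],[0,0,-15],[0,0,-55]],"fingers":[18,22,35,35,35]}'; python3 -m jog '{"rotation":[[0,0,0],[0,0,0],[0,0,0],[0,0,0]],"offset":[[0,0,-55],[-25,0,-15],[0,0,0],[0,0,0]],"fingers":[35,35,35,35]}'
python3 - <<'E'
from h import *
for n in ("wrist","side","scene"):
  p=bot.read_camera(n)
  pts(p,["mandrel_mid","mandrel_nose","crank_grip","crank_pivot"])
  if n=="side": pts(p,["tape_roll","spectacles","side_cutters"])
  c=p['color']
  if n!="wrist":
    c={'side':c[240:380,260:420],'scene':c[110:230,230:370]}[n]
    c=cv2.resize(c,None,fx=4.5,fy=4.5,interpolation=cv2.INTER_CUBIC)[:600]
  cv2.imwrite(f"pics/{n}28.png",c)
E
```

```text
t: 39.33
tool_pos: [0.6048, -0.1079, 0.155]
eef_rot: [-0.002, 0.92, 0.392, -0.003]
contact_force: [0.2, 0.6, 0.4]
gripper_width: 0.411
t: 39.83
tool_pos: [0.5894, -0.125, 0.2263]
eef_rot: [-0.0, 0.92, 0.392, -0.0]
contact_force: [-0.9, 1.2, 0.1]
gripper_width: 0.408
mandrel_mid 0.6 [ 0.5019 -0.1573  0.0368] [223. 161.]
mandrel_mid 0.39 [ 0.574  -0.0563  0.0034] [357. 139.]
mandrel_mid 0.16 [ 0.6069 -0.1098  0.0603] [343. 213.]
mandrel_nose 0.58 [ 0.4277 -0.1449  0.0341] [169.  87.]
crank_grip 0.89 [ 0.6043 -0.1062  0.1084] [349. 223.]
crank_pivot 0.96 [ 0.6057 -0.1069  0.0609] [345. 210.]
mandrel_mid 0.66 [ 0.498  -0.1556  0.0374] [342. 317.]
mandrel_mid 0.45 [ 0.4253 -0.1412  0.0337] [380. 323.]
mandrel_nose 0.67 [ 0.5    -0.1528  0.0354] [341. 319.]
crank_grip 0.77 [ 0.6045 -0.1073  0.1052] [285. 309.]
crank_pivot 0.69 [ 0.605  -0.1058  0.0543] [286. 330.]
crank_pivot 0.66 [ 0.499  -0.1562  0.0351] [342. 318.]
tape_roll 0.8 [ 7.091e-01 -3.326e-01 -1.000e-04] [242. 277.]
spectacles 0.8 [ 0.7119 -0.1632 -0.002 ] [233. 331.]
side_cutters 0.61 [ 3.730e-01 -1.001e-01 -2.000e-04] [409. 351.]
side_cutters 0.34 [ 0.6048 -0.1029  0.0592] [286. 329.]
mandrel_nose 0.6 [ 0.4282 -0.138   0.034 ] [248. 200.]
crank_grip 0.64 [ 0.6014 -0.1044  0.1077] [294. 148.]
crank_pivot 0.71 [ 0.6075 -0.1037  0.0567] [297. 161.]
```

View pics/wrist28.png

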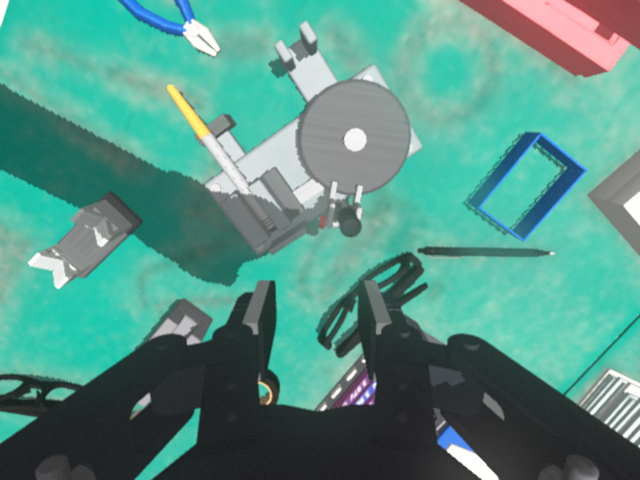

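View pics/scene28.png

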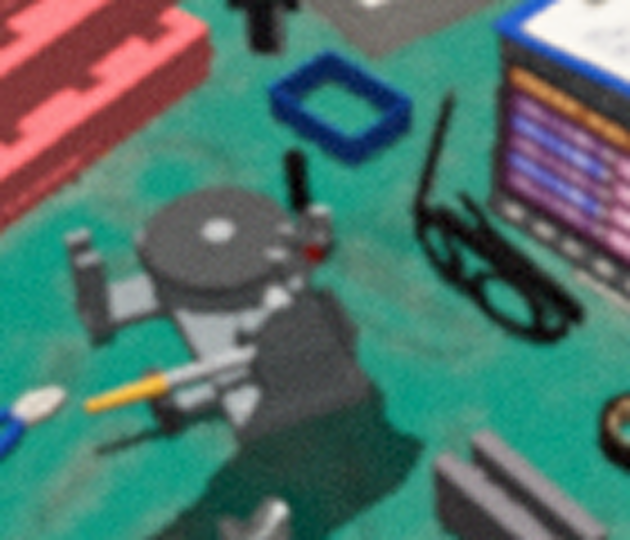

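View pics/side28.png

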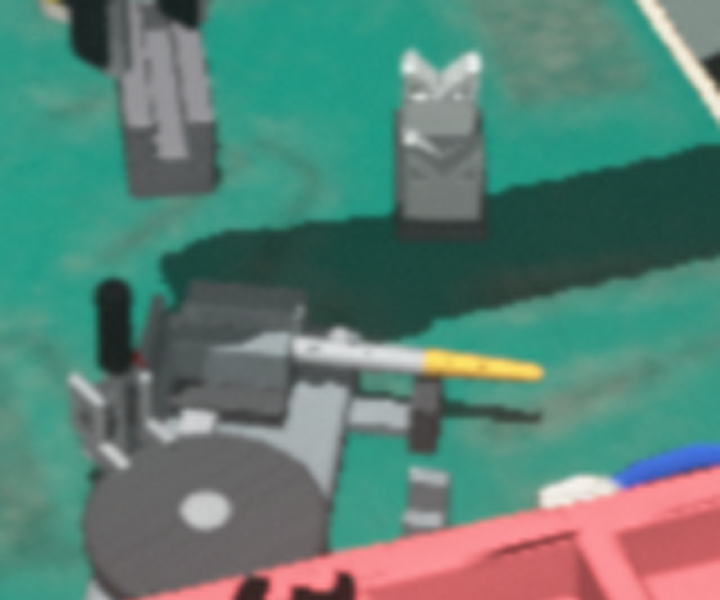

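The wheel now rests slightly further round than before (handle crop x 117→114). The mandrel is in line, the handle upright, the bystanders unmoved and the gripper clear, so I'm handing in.

```bash
python3 -c "
from station import bot
print(bot.sign_off())"
```

```text
the job is handed in; nothing more can be done
None
```

The whole job is done and handed in at about 40 s of the 64 s allowed; the sign-off gave no verdict.

**What I did:**
- **Stand:** I lifted the mandrel out by its bare shank end, laid it in the grey V-stand and let go. The brown look-alike was left alone.
- **Vise:** I regripped the mandrel by the middle and laid it between the open jaws, nose towards the robot.
- **Crank:** I swung the handle up. The pinched handle lagged at about 1.39 rad, so I let go and pushed it the rest of the way with shut fingers until it latched.
- **Wheel:** I turned it counter-clockwise until the force at the handle reached about 10 N. Letting go all at once made the wheel spring back a little. I regripped, tightened to about 11 N, unloaded slowly to about 0.7 N, then let go.

**Last checks:**
- **Mandrel:** its middle was at about (0.50, -0.156, 0.037), around 30 mm before `jaw_seat`. It was in line with the jaws, nose out.
- **Handle and pin:** the handle stood upright. The pin's red knob had moved in; I judged this by eye, as there is no joint reading.
- **Wheel:** it stood at about 2.4 rad, estimated from the pivot's position.
- **Bystanders:** all three read within about 5 mm of their first positions, which is within the detectors' error.
- **Robot:** the gripper was clear of everything.

The jaw's clamping force could not be measured directly. I inferred it from the handle forces and the wheel's stated friction. The networks placed the crank pivot about 56 mm from the wheel axis instead of 60 mm, so the 2.4 rad figure is only approximate.

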